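# Swing the stirrer head to the beaker's mark and clamp it

## Robot

A 7-joint arm with a two-finger parallel gripper is mounted at the origin on the work surface. World frame = base frame: x ahead of the robot, y to its left, z up, the work surface at z = 0. Lengths are in m, angles in rad, forces in N, time in s.
With the tool pointing down it reaches from about 0.425 to 0.925 m from the base axis. Payload 6.8 kg.
Tool frame: the origin (TCP) lies on the centre line of the jaws, within the pads' length; the fingertips stand 14 mm ahead of it and the grasp point (between the pads) lies 5 mm behind it; y points along the fingers, x is the direction in which the jaws open and shut, and the axes are right-handed (so a half turn about y gives the same grasp; the last joint's range is limited). The gripper opens to 85 mm and grips with 20 to 120 N. Pads are 22 mm wide; open, the fingers measure 114 mm over their backs; the gripper's body (76 mm by 85 mm) begins 54 mm behind the grasp point. The pads swing forward as they close: fully open they stand 13 mm farther back than shut.
Start: joints at [1.101, 0.477, 0.022, 1.555, -0.011, 1.109, -0.083], TCP at [0.239, -0.631, 0.245] pointing down, gripper open.
Joint ranges: [-2.96, 2.96], [-0.34, 2.1], [-1.41, 1.46], [0.24, 2.44], [-1.37, 4.51], [0.17, 1.92], [-2.96, 2.96]. Speed limits (rad/s): [2.39, 2.39, 3.14, 3.14, 3.14, 3.14, 3.14].

## Interface

Orientations are given as a rotation vector (axis times angle).
In Python, from bench import get_obs, vision, ticket gives the robot as it stands. The module is installed in compiled form; this text tells all that it offers.
- The arm moves only by the tool jog_arm, never from a script. Its argument "motion" is a list of rows, each an object of numbers: "gripper": the finger opening in mm, from 0 to 85.4; "tx", "ty", "tz": the shift along the tool's x, y, z in mm; "ax", "ay", "az": the turn, a rotation vector about the tool's x, y, z in rad. In form: [{"gripper": .., "tx": .., "ty": .., "tz": .., "ax": .., "ay": .., "az": ..}, ...]. A call has 1 to 12 rows; each row shifts and turns the commanded pose from where the row before left it, along the tool's axes as they then stand; what a row does not reach is not made up. A row lasts 1/10 s, in which the tool goes at most 50 mm and 8.59 degrees, less where a joint would pass 70% of its speed; a pose out of reach is approached as far as the arm can. A call is refused whole if a number of a shift passes 50 or a number of a turn 0.15, either way. A call with a gripper value outside its range is refused whole. The fingers move at their own pace and stop on an object; "newtons" is the grip in N (left out, the last holds). Time passes only in rows, so rows that do not move let the fingers close. It gives the time, the measured TCP pose, the force and the opening at its end, in the units of the state.
- get_obs(): the state, without advancing time (a new reading comes with each control period).
- vision.grab_frame(name): name is "side" or "top" or "wrist"; returns the picture (420x560x3 uint8, red, green, blue); there is no depth.
- vision.get_calibration(name): a dict with "camera_matrix" (3x3 intrinsics, pixels), "k1" (the pictures are not rectified: a ray, as slopes to the right and down, at radius r is drawn at 1 + k1 r^2 times it, then the intrinsics apply), "world_from_camera" (4x4, takes a point from camera to world coordinates). Camera axes: x right, y down, z forward; pixel columns grow to the right and rows downward; lengths in m; the calibration is good to about 2 mm. A picture is of the moment at which its call begins: read the wrist's pose just before it. get_calibration takes no time and is no camera call; for the wrist camera it gives the pose at the moment of the call.
- ticket.hand_in(): hands the job in, once; it reports no verdict.
The state is a dict: "clock": time; "joints": joint angles; "qvel": joint speeds; "tau": joint torques, N m; "tcp_pos": TCP position; "orientation": TCP orientation; "contact_force": force on the tool from outside, world axes, zero at the start; "moment": the same for the moment, N m; "grip_width": finger opening in m.
Only numpy, scipy, OpenCV 4.12 (cv2) and the standard library are available. Lean on these libraries where they do the work, as an engineer would, in place of code of your own. Each camera call takes 0.05 s, during which the arm holds its last target.

## Task

Get the overhead stirrer ready: loosen its red clamp knob, swing the blue head by its black handle until the red pointer is on the coloured dial mark of the station where the open glass beaker stands (green or orange), and tighten the clamp knob fully again. Leave the beaker, the bottle and the jar standing where they are.

Things in the scene. Friction and masses are not known exactly. Their poses are not given: they have to be found in the camera images.
- stand: Fixed swivel stand. Origin on the bench under the head's vertical pivot axis; x runs from the pivot towards between the two stations, y to the left, z up (heights above the bench). Dark steel base plate 290 x 360 x 14 mm (x -100 to 190, y -180 to 180), grey pedestal 90 mm in diameter up to z 146.
- dial (a point): Centre of the top of the fixed white dial on the pivot axis, 90 mm in diameter, 214 mm above the bench. A thin black tick every 10 degrees and two broad coloured marks: green at +40 degrees (+0.698 rad, left, towards the stand's +y), orange at -40 degrees (-0.698 rad, right), measured about z from the stand's x axis.
- head (a joint): Swing of the blue stirrer head about the pivot axis, rad: 0 = along the stand's x axis, positive = counter-clockwise from above (towards green), stops at +-1.0. A red pointer on the head, 47 to 77 mm from the axis, shows it on the dial. Clamped, it holds against hand force; loose, it drags with 0.1 N m (1 N at the handle) and stays where it is left.
- handle (a point): Point 24 mm below the top of the upright round black handle on the head: 22 mm in diameter, 55 mm tall (z 204 to 259), 115 mm from the pivot axis in the direction of the head angle, going round with the head. Gear box below it 84 mm wide, top z 205. Blue drum about the axis 150 mm in diameter (z 150 to 203), motor 72 mm in diameter, 190 to 265 mm from the axis (top z 216).
- knob (a joint): Turn of the clamp knob, rad: 0 = tight against its stop, grows counter-clockwise seen from outside looking at the knob; other stop at 1.5. It starts tight (0 to 0.15). The clamp grips below about 0.6, the head swings freely from 0.7 on; fully tight means below 0.25. It takes about 0.1 N m to turn, a little more as it grips, and stays where it is left.
- knob_grip (a point): Centre of the red knob on its axis, 105 mm out from the pivot at -110 degrees from the stand's x (right), 105 mm above the bench: a bar 64 long, 14 thick, 30 high along its axis, on a stem (20 wide, 17 long) over a boss 38 wide. Frame turns with it: z = turning axis, outward, leaning 35 degrees from vertical straight away from the pivot; x = bar length; y = thin way, level at joint 0.6. Drum rim above.
- station_left (a point): Centre, on the base plate's top (z 14), of the left station: ring with a green edge, 92 mm in diameter, 170 mm from the pivot axis at +40 degrees, straight below where the green mark points.
- station_right (a point): The same for the right station: ring with an orange edge, at -40 degrees.
- chuck (a point): Centre of the lower end of the head's steel chuck (34 mm in diameter), 170 mm from the pivot axis, 118 mm above the bench. It hangs over a station when the head is on that station's mark.
- beaker_mid (a point): Centre (half-way up) of the open glass beaker, 72 mm in diameter, 85 mm high, loose, standing on the left or the right station. Its station is the one to choose. Leave it standing there.
- bottle_mid (a point): Centre of the closed amber bottle with a blue cap, 68 mm in diameter, 92 mm high, loose, standing on the other station. Leave it standing there.
- jar_mid (a point): Centre of a small jar with a white lid, 48 mm in diameter, 50 mm high, loose, on the base plate beside the pedestal. Leave it standing there.

How it is judged:
On the way, in this order (a step that is already met when the one before it is completed fails the run):
1. the clamp knob is loosened (beyond 0.7 rad) (value of joint knob above 0.7 rad), for 0.1 s.
2. with the clamp loose, the head is swung to the mark of the beaker's station (within 4 degrees) (((y of beaker_mid in the frame of stand above 0 m and value of joint head between 0.628 and 0.768 rad) or (y of beaker_mid in the frame of stand below 0 m and value of joint head between -0.768 and -0.628 rad)) and value of joint knob above 0.5 rad), for 0.2 s.
3. the clamp knob is tight again (below 0.25 rad) (((y of beaker_mid in the frame of stand above 0 m and value of joint head between 0.628 and 0.768 rad) or (y of beaker_mid in the frame of stand below 0 m and value of joint head between -0.768 and -0.628 rad)) and value of joint knob below 0.25 rad), for 0.2 s.
At the end, for the whole second after the job is handed in: Head at rest within 4 degrees (0.07 rad) of the mark of the beaker's station (+0.698 rad if the beaker is left, green; -0.698 rad if right, orange), clamp knob tight (below 0.25 rad); beaker, bottle and jar upright (within 8 degrees) and within 20 mm of where they were (all of step 3 and velocity of joint head between -0.05 and 0.05 rad/s and distance of each of beaker_mid, bottle_mid, jar_mid from where it was at the start of the episode below 0.02 m and angle between each of beaker_mid, bottle_mid, jar_mid's own z axis and vertical below 0.15 rad); the robot touches nothing.
It fails at once if the beaker, the bottle or the jar is knocked over or pushed away (more than 20 mm) (distance of any of beaker_mid, bottle_mid, jar_mid from where it was at the start of the episode above 0.02 m or angle between any of beaker_mid, bottle_mid, jar_mid's own z axis and vertical above 0.3 rad).
It also fails if it takes over 72 s, if anything falls off the work surface, if the arm or the gripper's body presses on something with over 40 N, if the wrist force passes 120 N, or if a joint passes its speed limit or range.

## Working session

There is one attempt and no reset: what is moved stays moved. The work goes in short steps, Python scripts to look and compute and a tool call to move; the robot and the scene stay as the last step left them, time stands still between calls to the robot, and variables do not carry over. Pictures are saved under pics/ and viewed, and the job is handed in when it is done.

Besides the shell and the picture viewer there is one more tool, called after ">>>" as name(argument=value, ...), one argument or row to a line, values as JSON. jog_arm: Moves the arm, as the interface text tells. Its arguments: {"type":"object","properties":{"motion":{"type":"array"},"newtons":{"type":"number"}},"required":["motion"]}

```bash
mkdir -p pics; ls; python3 - <<'E'
from bench import get_obs, vision
import cv2, numpy as np
print(get_obs())
for n in ["side","top","wrist"]:
    im=vision.grab_frame(n); cv2.imwrite(f"pics/{n}0.png",im[:,:,::-1])
    c=vision.get_calibration(n); print(n,np.round(c["camera_matrix"],1).tolist(),c["k1"],np.round(c["world_from_camera"],4).tolist())
E
```

```text
pics
{'clock': 0.0, 'joints': array([ 1.10091844,  0.47779689,  0.02231601,  1.55646955, -0.01150739,
        1.10925563, -0.08309673]), 'qvel': array([-0.00017724,  0.0003589 , -0.00128784, -0.00081725, -0.00115147,
        0.00044482, -0.000352  ]), 'tau': array([-7.28203922e-04, -5.96442139e+01,  1.60795692e+00, -2.81200755e+01,
        1.25080714e-02,  9.23910993e-03, -2.07227362e-05]), 'tcp_pos': array([ 0.23871192, -0.63077803,  0.24431972]), 'orientation': array([-1.35797472,  0.93981951, -0.93726733]), 'contact_force': array([-0.30764842,  0.19872471,  0.81099289]), 'moment': array([ 0.00326829,  0.02387441, -0.02479003]), 'grip_width': 0.08520339098490029}
side [[430.9, 0.0, 277.4], [0.0, 430.9, 210.4], [0.0, 0.0, 1.0]] -0.12030863498538742 [[-0.3605, -0.6261, 0.6914, -0.0197], [-0.9328, 0.2452, -0.2643, 0.3196], [-0.004, -0.7402, -0.6724, 0.7332], [0.0, 0.0, 0.0, 1.0]]
top [[392.0, 0.0, 277.1], [0.0, 392.0, 210.3], [0.0, 0.0, 1.0]] -0.08774408076176624 [[-0.1238, -0.9685, 0.2163, 0.4341], [-0.9923, 0.1194, -0.0332, 0.0912], [0.0063, -0.2187, -0.9758, 0.9477], [0.0, 0.0, 0.0, 1.0]]
wrist [[328.5, 0.0, 279.6], [0.0, 328.5, 213.5], [0.0, 0.0, 1.0]] 0.012848325054423763 [[0.3536, -0.9005, -0.253, 0.3035], [-0.9354, -0.3408, -0.0944, -0.6073], [-0.0012, 0.27, -0.9628, 0.3731], [0.0, 0.0, 0.0, 1.0]]
```

View pics/side0.png

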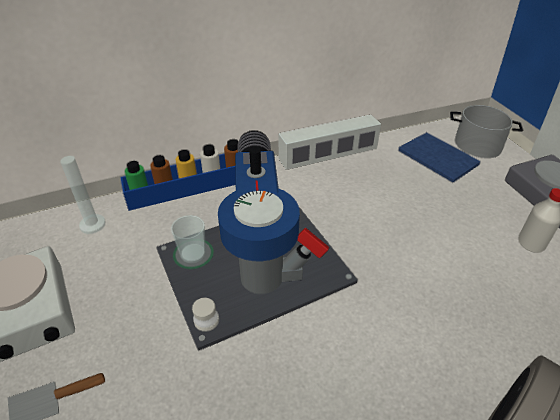

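View pics/top0.png

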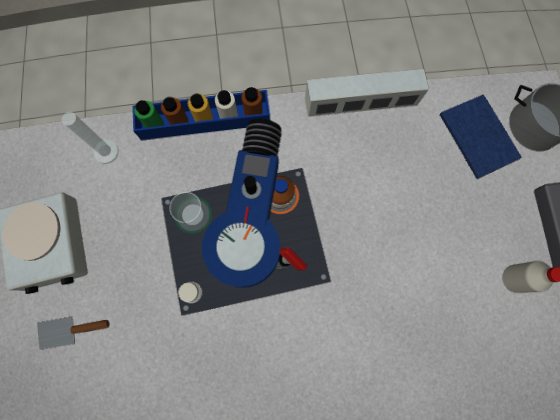

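View pics/wrist0.png

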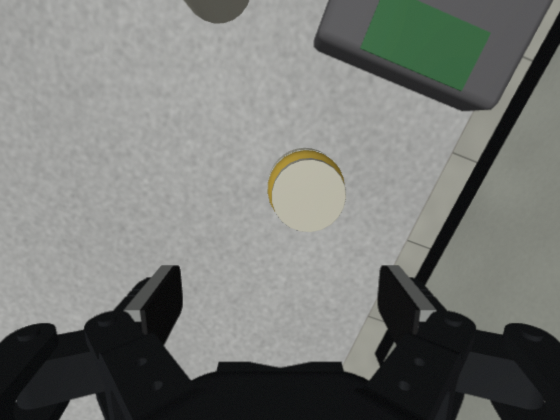

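```bash
python3 - <<'E'
import cv2
im=cv2.imread("pics/top0.png"); cv2.imwrite("pics/top0c.png",cv2.resize(im[160:320,150:340],None,fx=4,fy=3.75,interpolation=cv2.INTER_CUBIC))
im=cv2.imread("pics/side0.png"); cv2.imwrite("pics/side0c.png",cv2.resize(im[180:355,150:365],None,fx=3.4,fy=3.4,interpolation=cv2.INTER_CUBIC))
E
```

```text
(no output)
```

View pics/top0c.png

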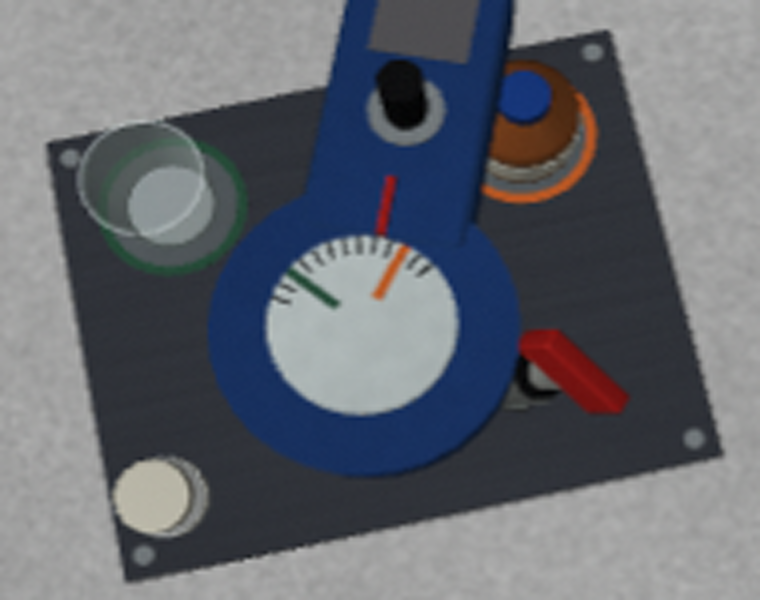

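View pics/side0c.png

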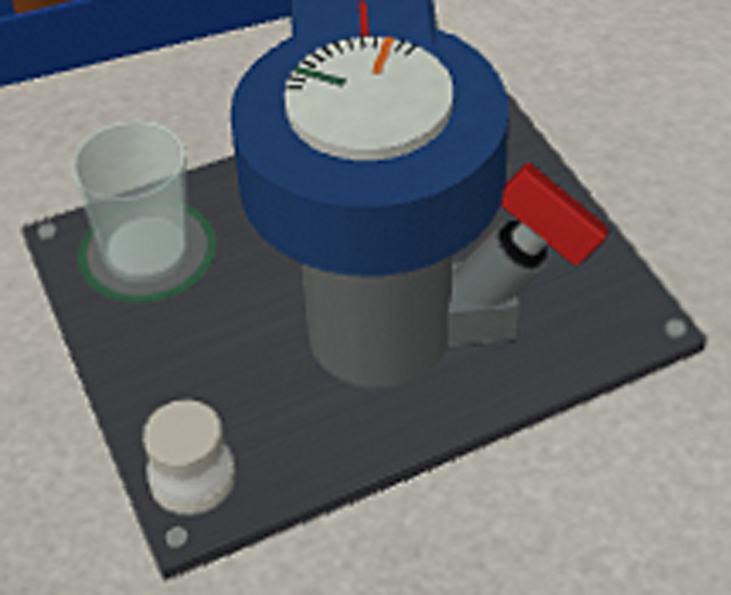

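```bash
cat > h.py <<'E'
import numpy as np, cv2
from scipy.spatial.transform import Rotation as R
from scipy.optimize import least_squares
from bench import get_obs, vision
def proj(P,c):
    T=np.linalg.inv(np.array(c["world_from_camera"])); p=np.atleast_2d(P)@T[:3,:3].T+T[:3,3]
    K=np.array(c["camera_matrix"]); return cv2.projectPoints(p,np.zeros(3),np.zeros(3),K,np.array([c["k1"],0,0,0.]))[0].reshape(-1,2)
def ray(px,c):
    W=np.array(c["world_from_camera"]);K=np.array(c["camera_matrix"])
    u=cv2.undistortPoints(np.array([[px]],float),K,np.array([c["k1"],0,0,0.]))[0,0]
    return W[:3,3],W[:3,:3]@np.array([u[0],u[1],1])
def onz(px,c,z):
    o,d=ray(px,c); return o+d*(z-o[2])/d[2]
def stand_T(p):
    T=np.eye(4);T[:3,:3]=R.from_euler('z',p[2]).as_matrix();T[:2,3]=p[:2];return T
def S(p,P): return np.atleast_2d(P)@stand_T(p)[:3,:3].T+stand_T(p)[:3,3]
E
python3 - <<'E'
from h import *
ct=vision.get_calibration("top");cs=vision.get_calibration("side")
P=np.array([[190,180,14],[190,-180,14],[-100,-180,14],[-100,180,14],[0,0,214]])/1000
tc=np.array([[48,143],[610,31],[722,457],[127,580],[362,325]])/[4,3.75]+[150,160]-.4
sP=P[[0,2,3,4]]
sc=np.array([[22,228],[706,341],[165,570],[369,96]])/3.4+[150,180]-.35
f=lambda p:np.concatenate([(proj(S(p,P),ct)-tc).ravel(),(proj(S(p,sP),cs)-sc).ravel()])
r=least_squares(f,[.45,.15,.1],loss='soft_l1');print(r.x,np.round(f(r.x).reshape(-1,2),1).tolist())
p=r.x
# head angle from pointer (top tip/base) at z~.206
for z in (.206,.214):
  for q in [(391,177),(381,234)]:
    w=onz(np.array(q)/[4,3.75]+[150,160]-.4,ct,z); v=w-[p[0],p[1],0]; print(z,np.arctan2(v[1],v[0])-p[2],np.hypot(v[0],v[1]))
# side pointer
w=onz(np.array([363,5])/3.4+[150,180]-.35,cs,.206);v=w-[p[0],p[1],0];print(np.arctan2(v[1],v[0])-p[2],np.hypot(v[0],v[1]))
a=np.radians(-110);g=S(p,[.105*np.cos(a),.105*np.sin(a),.105]);print("knob",g,(proj(g,ct)-[150,160])*[4,3.75],(proj(g,cs)-[150,180])*3.4)
for n in("station",): 
  for s in(40,-40):
    print(S(p,[.17*np.cos(np.radians(s)),.17*np.sin(np.radians(s)),.014]))
np.save("p.npy",p)
print("jar",onz(np.array([152,496])/[4,3.75]+[150,160],ct,.064))
E
```

```text
[0.53638937 0.14376073 0.09623803] [[-0.9, -0.1], [0.3, -0.5], [0.8, 0.3], [-0.8, 1.3], [0.1, 0.0], [-0.2, -0.7], [1.3, -0.6], [-1.1, 0.4], [0.3, -1.3]]
0.206 -0.36891003642549225 0.07906512366917325
0.206 -0.37250700725960895 0.04867874432453577
0.214 -0.37981064751679117 0.077306715334445
0.214 -0.39040995707004833 0.047254088419905325
-0.38174367240216045 0.08457579170222972
knob [[0.51012436 0.04209879 0.105     ]] [[571.68748017 371.79282399]] [[552.63174435 214.11128549]]
[[0.65551424 0.26504249 0.014     ]]
[[0.6765144  0.04750599 0.014     ]]
jar [0.46903898 0.28071841 0.064     ]
```

```bash
cat >> h.py <<'E'
try: p=np.load("p.npy")
except Exception: p=None
A=np.radians(-110);L=np.radians(35)
def knob(q):
    z=np.array([np.sin(L)*np.cos(A),np.sin(L)*np.sin(A),np.cos(L)]);y=np.array([-np.sin(A),np.cos(A),0]);x=np.cross(y,z)
    M=np.stack([x,y,z],1)@R.from_euler('z',q-.6).as_matrix()
    T=np.eye(4);T[:3,:3]=M;T[:3,3]=[.105*np.cos(A),.105*np.sin(A),.105]
    return stand_T(p)@T
def cur():
    o=get_obs();T=np.eye(4);T[:3,:3]=R.from_rotvec(o["orientation"]).as_matrix();T[:3,3]=o["tcp_pos"];return T
def knobtool(q,s,sg=1):  # tool pose, TCP s m outward of knob centre
    K=knob(q);T=np.eye(4);y=-K[:3,2];x=sg*K[:3,1];T[:3,:3]=np.stack([x,y,np.cross(x,y)],1);T[:3,3]=K[:3,3]+s*K[:3,2];return T
def handle_tool(h,z,yaw):  # tool down; tool x along world yaw
    T=np.eye(4);x=np.array([np.cos(yaw),np.sin(yaw),0]);y=np.array([0,0,-1.]);T[:3,:3]=np.stack([x,y,np.cross(x,y)],1)
    T[:3,3]=S(p,[.115*np.cos(h),.115*np.sin(h),z])[0];return T
def delta(T1,T0=None):
    T0=cur() if T0 is None else T0
    D=np.linalg.inv(T0)@T1; return np.round(D[:3,3]*1000,1),np.round(R.from_matrix(D[:3,:3]).as_rotvec(),3)
E
python3 - <<'E'
from h import *
for n,off,sc in(("top",[150,160],[4,3.75]),("side",[150,180],[3.4,3.4])):
    c=vision.get_calibration(n);im=cv2.imread(f"pics/{n}0c.png")
    for q,col in((0,(0,255,0)),(.15,(0,255,255))):
        K=knob(q);P=np.array([[a*.032,b*.007,.015] for a,b in((1,1),(1,-1),(-1,-1),(-1,1))])@K[:3,:3].T+K[:3,3]
        u=((proj(P,c)-off+.4)*sc).astype(int);cv2.polylines(im,[u],True,col,1)
    cv2.imwrite(f"pics/{n}0k.png",im)
print(np.round(cur(),3))
for sg in(1,-1):
    T=knobtool(.07,.15,sg);print(np.round(T,3),delta(T))
E
```

```text
[[ 0.354 -0.001  0.935  0.239]
 [-0.935  0.001  0.354 -0.631]
 [-0.001 -1.    -0.     0.245]
 [ 0.     0.     0.     1.   ]]
[[ 0.732  0.143  0.666  0.489]
 [-0.617  0.555  0.558 -0.041]
 [-0.29  -0.819  0.495  0.228]
 [ 0.     0.     0.     1.   ]] (array([-463. ,   17.3,  442.4]), array([ 0.453, -0.413,  0.415]))
[[-0.732  0.143 -0.666  0.489]
 [ 0.617  0.555 -0.558 -0.041]
 [ 0.29  -0.819 -0.495  0.228]
 [ 0.     0.     0.     1.   ]] (array([-463. ,   17.3,  442.4]), array([-0.566,  2.603,  0.618]))
```

View pics/top0k.png

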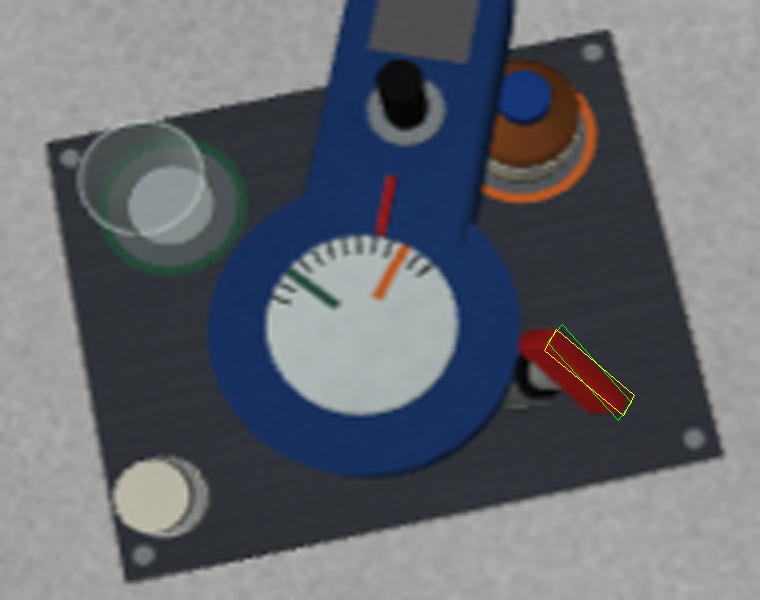

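View pics/side0k.png

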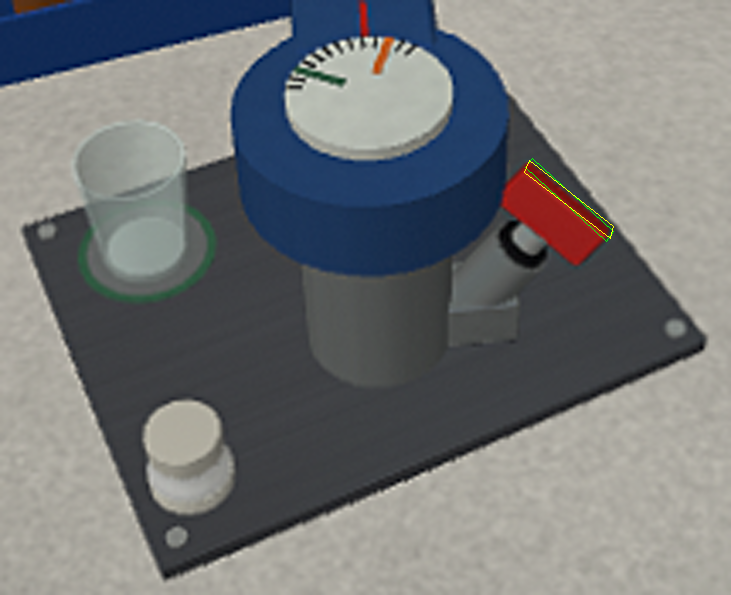

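>>> jog_arm(
  motion=[
    {"gripper": 45,"ty": -40},
    {"ty": -40},
    {"ty": -40},
    {"ty": -30},
    {"tx": -20,"tz": 20},
    {"tx": -30,"tz": 28},
    {"tx": -30,"tz": 29},
    {"tx": -30,"tz": 29},
    {"tx": -30,"tz": 28},
    {"tx": -30,"tz": 29},
    {"tx": -30,"tz": 28},
    {"tx": -30,"tz": 29},
  ],
)

```text
schema error: expected keys gripper, tx, ty, tz, ax, ay, az
```

>>> jog_arm(
  motion=[
    {"tx": -30,"tz": 29},
    {"tx": -30,"tz": 28},
    {"tx": -30,"tz": 29},
    {"tx": -30,"tz": 29},
    {"tx": -30,"tz": 28},
    {"tx": -30,"tz": 29},
    {"ax": 0.075,"ay": -0.069,"az": 0.069},
    {"ax": 0.075,"ay": -0.069,"az": 0.069},
    {"ax": 0.075,"ay": -0.069,"az": 0.069},
    {"ax": 0.075,"ay": -0.069,"az": 0.069},
    {"ax": 0.075,"ay": -0.069,"az": 0.069},
    {"ax": 0.075,"ay": -0.069,"az": 0.069},
  ],
)

```text
schema error: expected keys gripper, tx, ty, tz, ax, ay, az
```

```bash
python3 - <<'E'
from h import *
im=vision.grab_frame("wrist");cv2.imwrite("pics/w1.png",im[:,:,::-1])
o=get_obs();print(o["clock"],o["joints"].round(2))
T=knobtool(.1,.10);print(np.round(T,3),delta(T));print(delta(knobtool(.1,.10),knobtool(.1,.003)))
E
```

```text
0.2 [ 1.1   0.48  0.02  1.56 -0.01  1.11 -0.08]
[[ 0.751  0.143  0.644  0.496]
 [-0.6    0.555  0.576 -0.013]
 [-0.275 -0.819  0.503  0.187]
 [ 0.     0.     0.     1.   ]] (array([-486.6,   58.3,  459. ]), array([ 0.46 , -0.442,  0.409]))
(array([  0., -97.,   0.]), array([0., 0., 0.]))
```

View pics/w1.png

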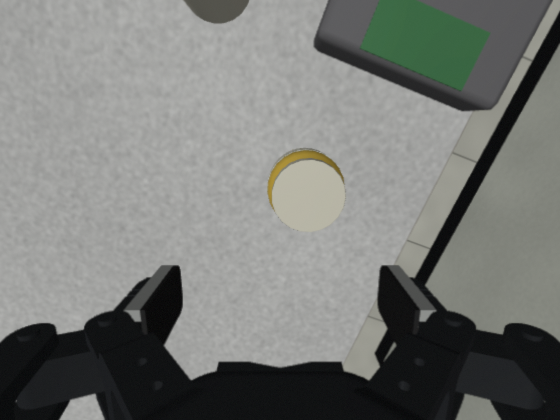

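All keys are required; the arm hasn't moved. Resending in full form.

>>> jog_arm(
  motion=[
    {"gripper": 45,"tx": 0,"ty": -40,"tz": 0,"ax": 0,"ay": 0,"az": 0},
    {"gripper": 45,"tx": 0,"ty": -40,"tz": 0,"ax": 0,"ay": 0,"az": 0},
    {"gripper": 45,"tx": 0,"ty": -40,"tz": 0,"ax": 0,"ay": 0,"az": 0},
    {"gripper": 45,"tx": 0,"ty": -30,"tz": 0,"ax": 0,"ay": 0,"az": 0},
    {"gripper": 45,"tx": -20,"ty": 0,"tz": 20,"ax": 0,"ay": 0,"az": 0},
    {"gripper": 45,"tx": -30,"ty": 0,"tz": 28,"ax": 0,"ay": 0,"az": 0},
    {"gripper": 45,"tx": -30,"ty": 0,"tz": 29,"ax": 0,"ay": 0,"az": 0},
    {"gripper": 45,"tx": -30,"ty": 0,"tz": 29,"ax": 0,"ay": 0,"az": 0},
    {"gripper": 45,"tx": -30,"ty": 0,"tz": 28,"ax": 0,"ay": 0,"az": 0},
    {"gripper": 45,"tx": -30,"ty": 0,"tz": 29,"ax": 0,"ay": 0,"az": 0},
    {"gripper": 45,"tx": -30,"ty": 0,"tz": 28,"ax": 0,"ay": 0,"az": 0},
    {"gripper": 45,"tx": -30,"ty": 0,"tz": 29,"ax": 0,"ay": 0,"az": 0},
  ],
)

```text
clock: 1.4
tcp_pos: [0.3635, -0.3366, 0.3953]
orientation: [-1.359, 0.939, -0.939]
contact_force: [0.5, -0.2, -0.1]
grip_width: 0.0451
```

>>> jog_arm(
  motion=[
    {"gripper": 45,"tx": -30,"ty": 0,"tz": 29,"ax": 0,"ay": 0,"az": 0},
    {"gripper": 45,"tx": -30,"ty": 0,"tz": 28,"ax": 0,"ay": 0,"az": 0},
    {"gripper": 45,"tx": -30,"ty": 0,"tz": 29,"ax": 0,"ay": 0,"az": 0},
    {"gripper": 45,"tx": -30,"ty": 0,"tz": 29,"ax": 0,"ay": 0,"az": 0},
    {"gripper": 45,"tx": -30,"ty": 0,"tz": 28,"ax": 0,"ay": 0,"az": 0},
    {"gripper": 45,"tx": -30,"ty": 0,"tz": 29,"ax": 0,"ay": 0,"az": 0},
    {"gripper": 45,"tx": 0,"ty": 0,"tz": 0,"ax": 0.075,"ay": -0.069,"az": 0.069},
    {"gripper": 45,"tx": 0,"ty": 0,"tz": 0,"ax": 0.075,"ay": -0.069,"az": 0.069},
    {"gripper": 45,"tx": 0,"ty": 0,"tz": 0,"ax": 0.075,"ay": -0.069,"az": 0.069},
    {"gripper": 45,"tx": 0,"ty": 0,"tz": 0,"ax": 0.075,"ay": -0.069,"az": 0.069},
    {"gripper": 45,"tx": 0,"ty": 0,"tz": 0,"ax": 0.075,"ay": -0.069,"az": 0.069},
    {"gripper": 45,"tx": 0,"ty": 0,"tz": 0,"ax": 0.075,"ay": -0.069,"az": 0.069},
  ],
)

```text
clock: 2.6
tcp_pos: [0.4603, -0.1094, 0.3958]
orientation: [-0.876, 0.604, -0.481]
contact_force: [0.3, -0.1, -0.3]
grip_width: 0.0448
```

```bash
python3 - <<'E'
from h import *
im=vision.grab_frame("wrist");cv2.imwrite("pics/w2.png",im[:,:,::-1])
o=get_obs();print(o["clock"],o["joints"].round(2),o["qvel"].round(2),o["grip_width"])
print(np.round(cur(),3))
T=knobtool(.1,.10);print(np.round(T,3),delta(T))
E
```

```text
2.65 [ 0.72  0.13 -0.27  1.82 -0.58  1.37 -0.16] [-0.03 -0.02 -0.01  0.02  0.16 -0.08 -0.29] 0.044850485260713724
[[ 0.733  0.143  0.665  0.46 ]
 [-0.614  0.559  0.557 -0.112]
 [-0.292 -0.817  0.498  0.394]
 [ 0.     0.     0.     1.   ]]
[[ 0.751  0.143  0.644  0.496]
 [-0.6    0.555  0.576 -0.013]
 [-0.275 -0.819  0.503  0.187]
 [ 0.     0.     0.     1.   ]] (array([ 26.4, 229.1, -24.1]), array([-0.003, -0.029, -0.003]))
```

View pics/w2.png

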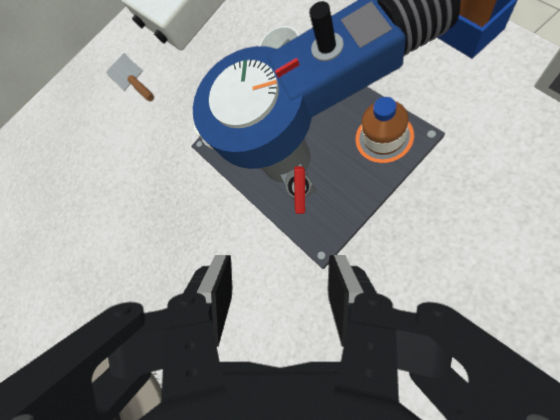

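>>> jog_arm(
  motion=[
    {"gripper": 45,"tx": 13,"ty": 20,"tz": -12,"ax": 0,"ay": -0.015,"az": 0},
    {"gripper": 45,"tx": 13,"ty": 20,"tz": -12,"ax": 0,"ay": -0.015,"az": 0},
    {"gripper": 45,"tx": 0,"ty": 30,"tz": 0,"ax": 0,"ay": 0,"az": 0},
    {"gripper": 45,"tx": 0,"ty": 30,"tz": 0,"ax": 0,"ay": 0,"az": 0},
    {"gripper": 45,"tx": 0,"ty": 30,"tz": 0,"ax": 0,"ay": 0,"az": 0},
    {"gripper": 45,"tx": 0,"ty": 30,"tz": 0,"ax": 0,"ay": 0,"az": 0},
    {"gripper": 45,"tx": 0,"ty": 30,"tz": 0,"ax": 0,"ay": 0,"az": 0},
    {"gripper": 45,"tx": 0,"ty": 20,"tz": 0,"ax": 0,"ay": 0,"az": 0},
    {"gripper": 45,"tx": 0,"ty": 10,"tz": 0,"ax": 0,"ay": 0,"az": 0},
    {"gripper": 45,"tx": 0,"ty": 0,"tz": 0,"ax": 0,"ay": 0,"az": 0},
  ],
)

```text
clock: 3.65
tcp_pos: [0.4946, -0.0161, 0.1948]
orientation: [-0.885, 0.58, -0.467]
contact_force: [0.3, 0.4, 0.6]
grip_width: 0.0452
```

```bash
python3 - <<'E'
from h import *
im=vision.grab_frame("wrist")[:,:,::-1].copy()
c=vision.get_calibration("wrist")
for q,col in((.05,(0,255,0)),(.15,(0,255,255))):
    K=knob(q);P=np.array([[a*.032,b*.007,.015] for a,b in((1,1),(1,-1),(-1,-1),(-1,1))])@K[:3,:3].T+K[:3,3]
    cv2.polylines(im,[np.round(proj(P,c)).astype(int)],True,col,1)
cv2.imwrite("pics/w3.png",im)
o=get_obs();print(o["clock"],o["joints"].round(2),o["grip_width"])
T=knobtool(.1,.10);print(delta(T))
E
```

```text
3.7 [ 0.59  0.34 -0.37  2.07 -0.66  0.86 -0.05] 0.045044401399388846
(array([ 0.7,  9.1, -1.8]), array([0.004, 0.001, 0.001]))
```

View pics/w3.png

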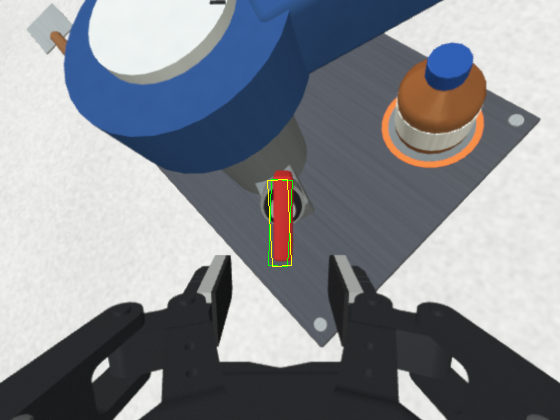

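```bash
python3 - <<'E'
import cv2
im=cv2.imread("pics/w3.png"); cv2.imwrite("pics/w3c.png",cv2.resize(im[150:290,200:360],None,fx=4,fy=4,interpolation=cv2.INTER_CUBIC))
E
```

```text
(no output)
```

View pics/w3c.png

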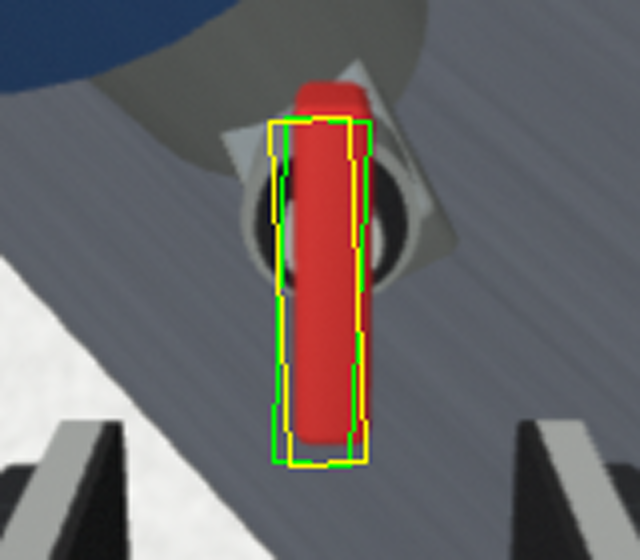

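>>> jog_arm(
  motion=[
    {"gripper": 45,"tx": 2,"ty": 10,"tz": 0,"ax": 0,"ay": 0,"az": 0},
    {"gripper": 45,"tx": 0,"ty": 20,"tz": 0,"ax": 0,"ay": 0,"az": 0},
    {"gripper": 45,"tx": 0,"ty": 20,"tz": 0,"ax": 0,"ay": 0,"az": 0},
    {"gripper": 45,"tx": 0,"ty": 20,"tz": 0,"ax": 0,"ay": 0,"az": 0},
    {"gripper": 45,"tx": 0,"ty": 15,"tz": 0,"ax": 0,"ay": 0,"az": 0},
    {"gripper": 45,"tx": 0,"ty": 10,"tz": 0,"ax": 0,"ay": 0,"az": 0},
    {"gripper": 45,"tx": 0,"ty": 8,"tz": 0,"ax": 0,"ay": 0,"az": 0},
    {"gripper": 45,"tx": 0,"ty": 0,"tz": 0,"ax": 0,"ay": 0,"az": 0},
  ],
)

```text
clock: 4.5
tcp_pos: [0.5111, 0.0389, 0.1098]
orientation: [-0.884, 0.58, -0.468]
contact_force: [-0.6, -0.7, 0.1]
grip_width: 0.0447
```

```bash
python3 - <<'E'
from h import *
im=vision.grab_frame("wrist")[:,:,::-1].copy();cv2.imwrite("pics/w4.png",im)
im=vision.grab_frame("side")[:,:,::-1].copy();cv2.imwrite("pics/s4.png",cv2.resize(im[120:330,200:420],None,fx=2.8,fy=2.8))
o=get_obs();print(o["clock"],o["joints"].round(2),o["grip_width"])
print(delta(knobtool(.1,.004)))
E
```

```text
4.6 [ 0.51  0.49 -0.43  2.12 -0.74  0.62 -0.  ] 0.04500893643676162
(array([-1.8,  2.4, -1.3]), array([0.004, 0.001, 0.002]))
```

View pics/w4.png

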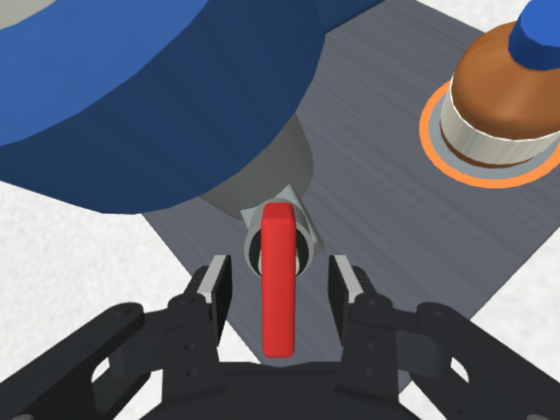

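View pics/s4.png

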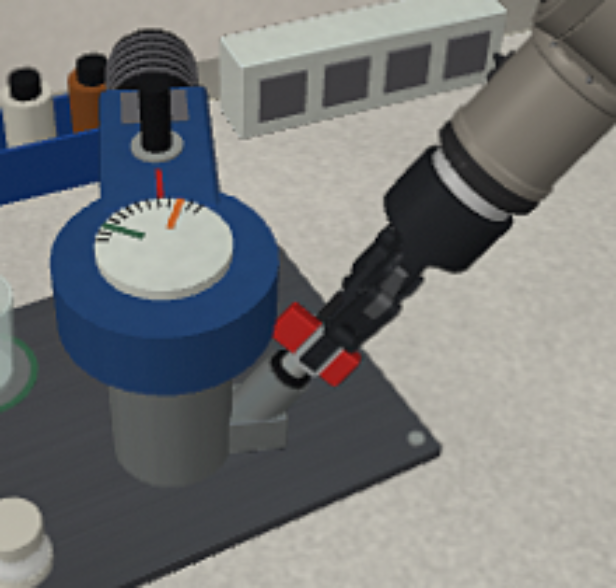

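>>> jog_arm(
  motion=[
    {"gripper": 45,"tx": 0,"ty": -3,"tz": 0,"ax": 0,"ay": 0,"az": 0},
    {"gripper": 5,"tx": 0,"ty": 0,"tz": 0,"ax": 0,"ay": 0,"az": 0},
    {"gripper": 5,"tx": 0,"ty": 0,"tz": 0,"ax": 0,"ay": 0,"az": 0},
    {"gripper": 5,"tx": 0,"ty": 0,"tz": 0,"ax": 0,"ay": 0,"az": 0},
    {"gripper": 5,"tx": 0,"ty": 0,"tz": 0,"ax": 0,"ay": 0,"az": 0},
    {"gripper": 5,"tx": 0,"ty": 0,"tz": 0,"ax": 0,"ay": 0,"az": 0},
  ],
  newtons=60,
)

```text
clock: 5.2
tcp_pos: [0.5102, 0.0371, 0.1134]
orientation: [-0.884, 0.58, -0.468]
contact_force: [-4.6, -3.1, 9.6]
grip_width: 0.0128
```

```bash
python3 - <<'E'
from h import *
im=vision.grab_frame("wrist")[:,:,::-1].copy();cv2.imwrite("pics/w5.png",im)
o=get_obs();print(o["clock"],o["joints"].round(2),o["grip_width"],o["contact_force"],o["moment"])
print(delta(knobtool(.1,.004)))
E
```

```text
5.25 [ 0.51  0.49 -0.43  2.12 -0.73  0.63 -0.  ] 0.012663295421448523 [-5.03381939 -3.42763701  8.66797478] [0.10567911 0.75250769 0.50770765]
(array([-0.8,  5.7, -1.4]), array([0.004, 0.001, 0.   ]))
```

View pics/w5.png

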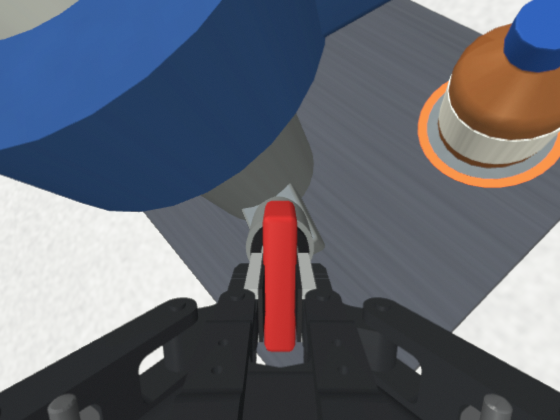

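>>> jog_arm(
  motion=[
    {"gripper": 5,"tx": 0,"ty": 0,"tz": 0,"ax": 0,"ay": -0.05,"az": 0},
    {"gripper": 5,"tx": 0,"ty": 0,"tz": 0,"ax": 0,"ay": -0.08,"az": 0},
    {"gripper": 5,"tx": 0,"ty": 0,"tz": 0,"ax": 0,"ay": -0.08,"az": 0},
    {"gripper": 5,"tx": 0,"ty": 0,"tz": 0,"ax": 0,"ay": -0.08,"az": 0},
    {"gripper": 5,"tx": 0,"ty": 0,"tz": 0,"ax": 0,"ay": -0.08,"az": 0},
    {"gripper": 5,"tx": 0,"ty": 0,"tz": 0,"ax": 0,"ay": 0,"az": 0},
  ],
)

```text
clock: 5.85
tcp_pos: [0.5104, 0.037, 0.1134]
orientation: [-0.943, 0.239, -0.292]
contact_force: [-4.0, -2.0, 9.8]
grip_width: 0.0126
```

```bash
python3 - <<'E'
from h import *
o=get_obs();print(o["clock"],o["joints"].round(2),o["grip_width"],o["contact_force"],o["moment"])
print(delta(knobtool(.1,.004)))
E
```

```text
5.85 [ 0.58  0.5  -0.52  2.12 -0.66  0.61  0.31] 0.012567429354911426 [-4.01457905 -2.01198606  9.83056866] [-0.05369961  0.54877671  0.57852644]
(array([-1.4,  5.7, -0.9]), array([ 0.003,  0.373, -0.   ]))
```

Turned as commanded with low forces; continue to about q=1.1.

>>> jog_arm(
  motion=[
    {"gripper": 5,"tx": 0,"ty": 0,"tz": 0,"ax": 0,"ay": -0.08,"az": 0},
    {"gripper": 5,"tx": 0,"ty": 0,"tz": 0,"ax": 0,"ay": -0.08,"az": 0},
    {"gripper": 5,"tx": 0,"ty": 0,"tz": 0,"ax": 0,"ay": -0.08,"az": 0},
    {"gripper": 5,"tx": 0,"ty": 0,"tz": 0,"ax": 0,"ay": -0.08,"az": 0},
    {"gripper": 5,"tx": 0,"ty": 0,"tz": 0,"ax": 0,"ay": -0.08,"az": 0},
    {"gripper": 5,"tx": 0,"ty": 0,"tz": 0,"ax": 0,"ay": -0.08,"az": 0},
    {"gripper": 5,"tx": 0,"ty": 0,"tz": 0,"ax": 0,"ay": -0.08,"az": 0},
    {"gripper": 5,"tx": 0,"ty": 0,"tz": 0,"ax": 0,"ay": -0.08,"az": 0},
    {"gripper": 5,"tx": 0,"ty": 0,"tz": 0,"ax": 0,"ay": 0,"az": 0},
    {"gripper": 5,"tx": 0,"ty": 0,"tz": 0,"ax": 0,"ay": 0,"az": 0},
  ],
)

```text
clock: 6.85
tcp_pos: [0.5107, 0.037, 0.1134]
orientation: [-0.99, -0.347, 0.018]
contact_force: [-3.3, -3.2, 10.1]
grip_width: 0.0126
```

```bash
python3 - <<'E'
from h import *
o=get_obs();print(o["clock"],o["joints"].round(2),o["grip_width"],o["contact_force"],o["moment"])
print(delta(knobtool(.1,.004)))
im=vision.grab_frame("wrist")[:,:,::-1].copy();cv2.imwrite("pics/w6.png",im)
E
```

```text
6.85 [ 0.71  0.54 -0.68  2.11 -0.52  0.57  0.81] 0.01255492962935822 [-3.25330528 -3.15318893 10.10510915] [0.06646439 0.42534961 0.41620858]
(array([-2. ,  5.7,  0.1]), array([ 4.000e-03,  1.011e+00, -1.000e-03]))
```

View pics/w6.png

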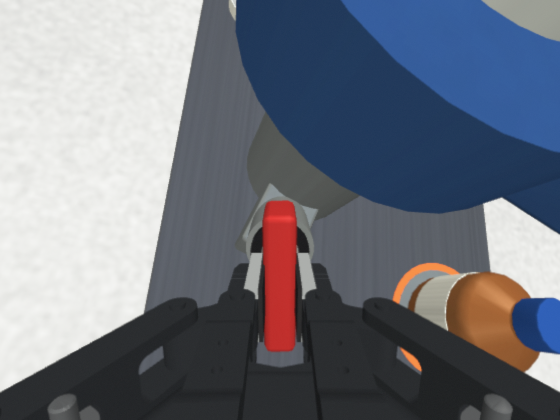

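```bash
python3 - <<'E'
from h import *
np.save("grasp_loose.npy",cur())
E
```

>>> jog_arm(
  motion=[
    {"gripper": 45,"tx": 0,"ty": 0,"tz": 0,"ax": 0,"ay": 0,"az": 0},
    {"gripper": 45,"tx": 0,"ty": 0,"tz": 0,"ax": 0,"ay": 0,"az": 0},
    {"gripper": 45,"tx": 0,"ty": 0,"tz": 0,"ax": 0,"ay": 0,"az": 0},
    {"gripper": 45,"tx": 0,"ty": -10,"tz": 0,"ax": 0,"ay": 0,"az": 0},
    {"gripper": 45,"tx": 0,"ty": -20,"tz": 0,"ax": 0,"ay": 0,"az": 0},
    {"gripper": 45,"tx": 0,"ty": -30,"tz": 0,"ax": 0,"ay": 0,"az": 0},
    {"gripper": 45,"tx": 0,"ty": -30,"tz": 0,"ax": 0,"ay": 0,"az": 0},
    {"gripper": 45,"tx": 0,"ty": -30,"tz": 0,"ax": 0,"ay": 0,"az": 0},
    {"gripper": 45,"tx": 0,"ty": -30,"tz": 0,"ax": 0,"ay": 0,"az": 0},
    {"gripper": 45,"tx": 0,"ty": -30,"tz": 0,"ax": 0,"ay": 0,"az": 0},
    {"gripper": 45,"tx": 0,"ty": -20,"tz": 0,"ax": 0,"ay": 0,"az": 0},
    {"gripper": 45,"tx": 0,"ty": 0,"tz": 0,"ax": 0,"ay": 0,"az": 0},
  ],
)

```text
clock: 8.1
tcp_pos: [0.4833, -0.076, 0.2791]
orientation: [-0.995, -0.348, 0.013]
contact_force: [0.7, 0.1, -1.1]
grip_width: 0.0452
```

```bash
python3 - <<'E'
from h import *
o=get_obs();print(o["clock"],o["joints"].round(2),o["grip_width"],o["contact_force"])
print(np.round(cur(),3))
im=vision.grab_frame("wrist")[:,:,::-1].copy();cv2.imwrite("pics/w7.png",im)
ct=vision.get_calibration("top")
h=-.38
T=handle_tool(h,.235,0);print(T[:3,3], "yaw head world",h+p[2], proj(T[:3,3]+[0,0,.024],ct))
for yaw in np.arange(-1.6,1.7,.4): 
    T=handle_tool(h,.33,yaw);print(round(yaw,2),delta(T))
E
```

```text
8.1 [ 0.94  0.28 -0.65  1.95 -0.5   1.06  0.84] 0.04521851037871218 [ 0.66797495  0.06585132 -1.12331396]
[[ 0.945  0.147 -0.293  0.483]
 [ 0.168  0.549  0.818 -0.076]
 [ 0.281 -0.823  0.494  0.279]
 [ 0.     0.     0.     1.   ]]
[0.6467904  0.11156428 0.235     ] yaw head world -0.2837619701346902 [[249.31654087 181.434222  ]]
-1.6 (array([201.3,  83.3, 129.8]), array([-0.64 ,  1.793, -0.282]))
-1.2 (array([201.3,  83.3, 129.8]), array([-0.646,  1.409, -0.141]))
-0.8 (array([201.3,  83.3, 129.8]), array([-0.634,  1.023, -0.009]))
-0.4 (array([201.3,  83.3, 129.8]), array([-0.606,  0.637,  0.113]))
-0.0 (array([201.3,  83.3, 129.8]), array([-0.563,  0.249,  0.228]))
0.4 (array([201.3,  83.3, 129.8]), array([-0.505, -0.139,  0.335]))
0.8 (array([201.3,  83.3, 129.8]), array([-0.433, -0.526,  0.433]))
1.2 (array([201.3,  83.3, 129.8]), array([-0.347, -0.913,  0.523]))
1.6 (array([201.3,  83.3, 129.8]), array([-0.245, -1.299,  0.604]))
```

View pics/w7.png

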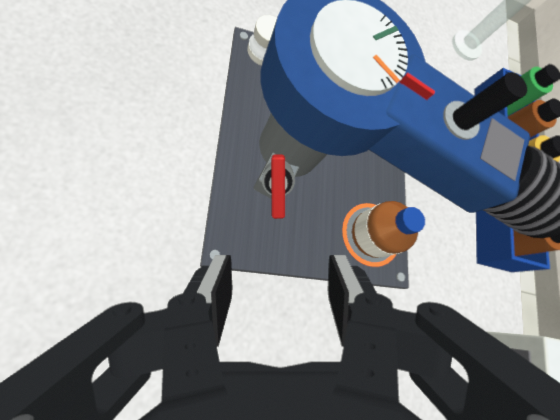

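>>> jog_arm(
  motion=[
    {"gripper": 50,"tx": 11,"ty": -33,"tz": 20,"ax": 0,"ay": 0,"az": 0},
    {"gripper": 50,"tx": 11,"ty": -33,"tz": 20,"ax": 0,"ay": 0,"az": 0},
    {"gripper": 50,"tx": 6,"ty": -16,"tz": 10,"ax": 0,"ay": 0,"az": 0},
    {"gripper": 50,"tx": 0,"ty": 0,"tz": 0,"ax": -0.099,"ay": 0.09,"az": 0.024},
    {"gripper": 50,"tx": 0,"ty": 0,"tz": 0,"ax": -0.099,"ay": 0.09,"az": 0.024},
    {"gripper": 50,"tx": 0,"ty": 0,"tz": 0,"ax": -0.099,"ay": 0.09,"az": 0.024},
    {"gripper": 50,"tx": 0,"ty": 0,"tz": 0,"ax": -0.099,"ay": 0.09,"az": 0.024},
    {"gripper": 50,"tx": 0,"ty": 0,"tz": 0,"ax": -0.099,"ay": 0.09,"az": 0.024},
    {"gripper": 50,"tx": 0,"ty": 0,"tz": 0,"ax": -0.099,"ay": 0.09,"az": 0.024},
    {"gripper": 50,"tx": 0,"ty": 0,"tz": 0,"ax": 0,"ay": 0,"az": 0},
    {"gripper": 50,"tx": 0,"ty": 0,"tz": 0,"ax": 0,"ay": 0,"az": 0},
  ],
)

```text
clock: 9.25
tcp_pos: [0.4821, -0.0722, 0.3759]
orientation: [-1.552, 0.233, -0.225]
contact_force: [0.2, -0.3, 0.0]
grip_width: 0.05
```

```bash
python3 - <<'E'
from h import *
o=get_obs();print(o["clock"],o["joints"].round(2),o["grip_width"],o["contact_force"])
print(np.round(cur(),3))
print(delta(handle_tool(-.38,.33,-.3)))
E
```

```text
9.25 [ 0.66  0.11 -0.68  1.77  0.07  1.29 -0.33] 0.05001729641683777 [ 0.21194675 -0.25267565  0.0190144 ]
[[ 0.958 -0.004  0.288  0.482]
 [-0.288  0.007  0.958 -0.072]
 [-0.006 -1.     0.006  0.376]
 [ 0.     0.     0.     1.   ]]
(array([105. ,  46.6, 223.2]), array([-0.006,  0.008, -0.006]))
```

>>> jog_arm(
  motion=[
    {"gripper": 50,"tx": 13,"ty": 0,"tz": 28,"ax": 0,"ay": 0,"az": 0},
    {"gripper": 50,"tx": 13,"ty": 0,"tz": 28,"ax": 0,"ay": 0,"az": 0},
    {"gripper": 50,"tx": 13,"ty": 0,"tz": 28,"ax": 0,"ay": 0,"az": 0},
    {"gripper": 50,"tx": 13,"ty": 0,"tz": 28,"ax": 0,"ay": 0,"az": 0},
    {"gripper": 50,"tx": 13,"ty": 0,"tz": 28,"ax": 0,"ay": 0,"az": 0},
    {"gripper": 50,"tx": 13,"ty": 0,"tz": 28,"ax": 0,"ay": 0,"az": 0},
    {"gripper": 50,"tx": 13,"ty": 0,"tz": 28,"ax": 0,"ay": 0,"az": 0},
    {"gripper": 50,"tx": 14,"ty": 0,"tz": 27,"ax": 0,"ay": 0,"az": 0},
    {"gripper": 50,"tx": 0,"ty": 20,"tz": 0,"ax": 0,"ay": 0,"az": 0},
    {"gripper": 50,"tx": 0,"ty": 20,"tz": 0,"ax": 0,"ay": 0,"az": 0},
    {"gripper": 50,"tx": 0,"ty": 0,"tz": 0,"ax": 0,"ay": 0,"az": 0},
  ],
)

```text
clock: 10.35
tcp_pos: [0.6468, 0.1069, 0.3331]
orientation: [-1.556, 0.241, -0.225]
contact_force: [-0.9, -0.9, 0.8]
grip_width: 0.0502
```

```bash
python3 - <<'E'
from h import *
o=get_obs();print(o["clock"],o["joints"].round(2),o["grip_width"],o["contact_force"])
print(delta(handle_tool(-.38,.235,-.3)))
im=vision.grab_frame("wrist")[:,:,::-1].copy()
c=vision.get_calibration("wrist")
q=proj(handle_tool(-.38,.259,0)[:3,3],c)[0];print(q);cv2.circle(im,tuple(int(v) for v in q),3,(0,255,0),-1)
cv2.imwrite("pics/w8.png",im)
E
```

```text
10.35 [ 0.24  0.48 -0.72  1.45  0.31  1.34 -0.8 ] 0.05017936211041237 [-0.94698773 -0.92547409  0.82617984]
(array([-0.3, 98.2,  4.4]), array([-0.001,  0.003, -0.01 ]))
[276.32576236 223.69614603]
```

View pics/w8.png

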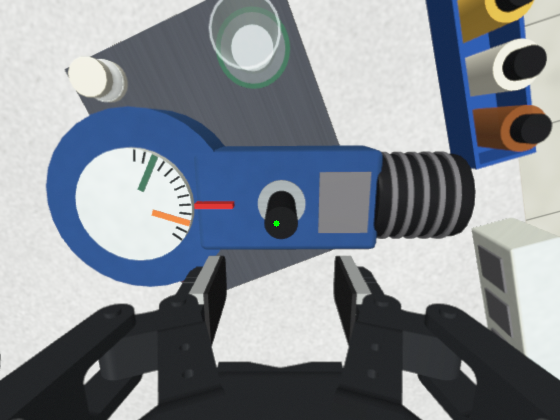

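>>> jog_arm(
  motion=[
    {"gripper": 50,"tx": 1.5,"ty": 0,"tz": 5,"ax": 0,"ay": 0,"az": 0},
    {"gripper": 50,"tx": 0,"ty": 20,"tz": 0,"ax": 0,"ay": 0,"az": 0},
    {"gripper": 50,"tx": 0,"ty": 20,"tz": 0,"ax": 0,"ay": 0,"az": 0},
    {"gripper": 50,"tx": 0,"ty": 20,"tz": 0,"ax": 0,"ay": 0,"az": 0},
    {"gripper": 50,"tx": 0,"ty": 20,"tz": 0,"ax": 0,"ay": 0,"az": 0},
    {"gripper": 50,"tx": 0,"ty": 15,"tz": 0,"ax": 0,"ay": 0,"az": 0},
    {"gripper": 50,"tx": 0,"ty": 0,"tz": 0,"ax": 0,"ay": 0,"az": 0},
    {"gripper": 15,"tx": 0,"ty": 0,"tz": 0,"ax": 0,"ay": 0,"az": 0},
    {"gripper": 15,"tx": 0,"ty": 0,"tz": 0,"ax": 0,"ay": 0,"az": 0},
    {"gripper": 15,"tx": 0,"ty": 0,"tz": 0,"ax": 0,"ay": 0,"az": 0},
    {"gripper": 15,"tx": 0,"ty": 0,"tz": 0,"ax": 0,"ay": 0,"az": 0},
  ],
  newtons=50,
)

```text
clock: 11.5
tcp_pos: [0.6495, 0.1158, 0.2441]
orientation: [-1.554, 0.236, -0.228]
contact_force: [-7.0, 1.6, 5.3]
grip_width: 0.0204
```

```bash
python3 - <<'E'
from h import *
o=get_obs();print(o["clock"],o["joints"].round(2),o["grip_width"],o["contact_force"],o["moment"])
print(delta(handle_tool(-.38,.235,-.3)), cur()[:3,3])
v=cur()[:2,3]-p[:2];print(np.hypot(*v),np.arctan2(v[1],v[0])-p[2])
im=vision.grab_frame("wrist")[:,:,::-1].copy();cv2.imwrite("pics/w9.png",im)
T0=cur();yaw0=np.arctan2(T0[1,0],T0[0,0]);h0=np.arctan2(v[1],v[0])-p[2]
# rows: chord per step in tool frame with yaw following
n=18;d=(.698-h0)/n
# centre of rotation in tool frame
c=np.linalg.inv(T0)@np.array([p[0],p[1],T0[2,3],1]);print("centre in tool",c*1000,"total",.698-h0,"step",d)
# rotation about world z +d == about tool y -d ; shift so centre is fixed
Rm=R.from_rotvec([0,-d,0]).as_matrix();print("shift/row",(c[:3]-Rm@c[:3])*1000)
E
```

```text
11.5 [ 0.21  0.55 -0.7   1.56  0.36  1.18 -0.85] 0.02039688698442882 [-6.9548627   1.5550741   5.26089814] [0.23973698 1.51077555 0.12773607]
(array([-1.3,  9.1, -4.8]), array([-0.004,  0.004, -0.006])) [0.64945062 0.11578507 0.24411805]
0.11647096078549474 -0.33880405649059
centre in tool [-1.16327129e+02  6.12594254e-01 -6.17386254e+00  1.00000000e+03] total 1.03680405649059 step 0.057600225360588335
shift/row [-0.54834017  0.          6.68652542]
```

View pics/w9.png

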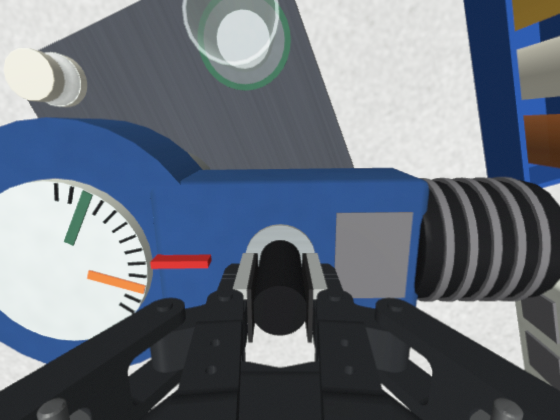

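>>> jog_arm(
  motion=[
    {"gripper": 15,"tx": -0.3,"ty": 0,"tz": 3.5,"ax": 0,"ay": -0.03,"az": 0},
    {"gripper": 15,"tx": -0.6,"ty": 0,"tz": 7,"ax": 0,"ay": -0.06,"az": 0},
    {"gripper": 15,"tx": -0.6,"ty": 0,"tz": 7,"ax": 0,"ay": -0.06,"az": 0},
    {"gripper": 15,"tx": -0.6,"ty": 0,"tz": 7,"ax": 0,"ay": -0.06,"az": 0},
    {"gripper": 15,"tx": -0.6,"ty": 0,"tz": 7,"ax": 0,"ay": -0.06,"az": 0},
    {"gripper": 15,"tx": -0.6,"ty": 0,"tz": 7,"ax": 0,"ay": -0.06,"az": 0},
    {"gripper": 15,"tx": -0.6,"ty": 0,"tz": 7,"ax": 0,"ay": -0.06,"az": 0},
    {"gripper": 15,"tx": -0.6,"ty": 0,"tz": 7,"ax": 0,"ay": -0.06,"az": 0},
    {"gripper": 15,"tx": 0,"ty": 0,"tz": 0,"ax": 0,"ay": 0,"az": 0},
  ],
)

```text
clock: 12.45
tcp_pos: [0.6509, 0.1677, 0.2441]
orientation: [-1.562, -0.12, 0.123]
contact_force: [-5.4, -1.3, 6.8]
grip_width: 0.0207
```

```bash
cat > st.py <<'E'
import sys
from h import *
o=get_obs();print(o["clock"],o["joints"].round(2),o["grip_width"],o["contact_force"].round(1),o["moment"].round(2))
v=cur()[:2,3]-p[:2];print(np.hypot(*v),np.arctan2(v[1],v[0])-p[2],cur()[2,3])
for n in sys.argv[2:]:
    im=vision.grab_frame(n)[:,:,::-1].copy();cv2.imwrite(f"pics/{n}{sys.argv[1]}.png",im)
E
python3 st.py 10 wrist
```

```text
12.45 [ 0.19  0.6  -0.8   1.52  0.44  1.21 -0.52] 0.020716818380887417 [-5.4 -1.3  6.8] [-0.35  1.38  0.14]
0.11698715625205922 0.11003173190047216 0.24412332289020297
```

View pics/wrist10.png

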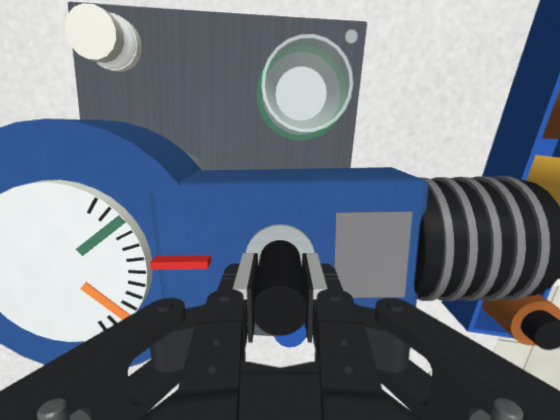

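>>> jog_arm(
  motion=[
    {"gripper": 15,"tx": -0.6,"ty": 0,"tz": 7,"ax": 0,"ay": -0.06,"az": 0},
    {"gripper": 15,"tx": -0.6,"ty": 0,"tz": 7,"ax": 0,"ay": -0.06,"az": 0},
    {"gripper": 15,"tx": -0.6,"ty": 0,"tz": 7,"ax": 0,"ay": -0.06,"az": 0},
    {"gripper": 15,"tx": -0.6,"ty": 0,"tz": 7,"ax": 0,"ay": -0.06,"az": 0},
    {"gripper": 15,"tx": -0.6,"ty": 0,"tz": 7,"ax": 0,"ay": -0.06,"az": 0},
    {"gripper": 15,"tx": -0.6,"ty": 0,"tz": 7,"ax": 0,"ay": -0.06,"az": 0},
    {"gripper": 15,"tx": -0.6,"ty": 0,"tz": 7,"ax": 0,"ay": -0.06,"az": 0},
    {"gripper": 15,"tx": -0.6,"ty": 0,"tz": 7,"ax": 0,"ay": -0.06,"az": 0},
    {"gripper": 15,"tx": -0.6,"ty": 0,"tz": 7,"ax": 0,"ay": -0.06,"az": 0},
    {"gripper": 15,"tx": -0.5,"ty": 0,"tz": 6,"ax": 0,"ay": -0.05,"az": 0},
    {"gripper": 15,"tx": 0,"ty": 0,"tz": 0,"ax": 0,"ay": 0,"az": 0},
    {"gripper": 15,"tx": 0,"ty": 0,"tz": 0,"ax": 0,"ay": 0,"az": 0},
  ],
)

```text
clock: 13.7
tcp_pos: [0.6196, 0.226, 0.2441]
orientation: [-1.488, -0.579, 0.577]
contact_force: [-0.0, -0.6, 6.1]
grip_width: 0.0208
```

```bash
python3 st.py 11 wrist top
```

```text
13.7 [ 0.18  0.62 -0.93  1.55  0.52  1.23 -0.1 ] 0.020804554585364413 [-0.  -0.6  6.1] [-0.41  0.3   0.07]
0.11702369054313319 0.6829784637719022 0.24410637537660776
```

View pics/wrist11.png

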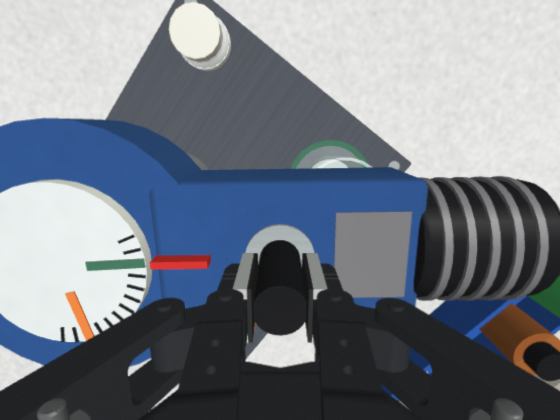

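View pics/top11.png

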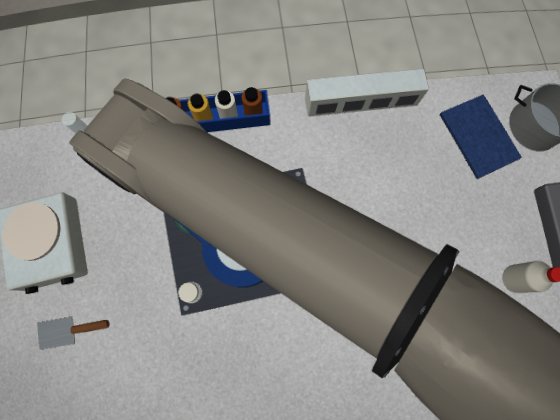

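```bash
python3 - <<'E'
from h import *
c=vision.get_calibration("wrist")
im=cv2.imread("pics/wrist11.png");hsv=cv2.cvtColor(im,cv2.COLOR_BGR2HSV)
roi=np.zeros(im.shape[:2],bool);roi[180:360,0:230]=1
red=roi&((hsv[...,0]<6)|(hsv[...,0]>174))&(hsv[...,1]>150)&(hsv[...,2]>60)
gr=roi&(hsv[...,0]>60)&(hsv[...,0]<95)&(hsv[...,1]>80)
og=roi&(hsv[...,0]>7)&(hsv[...,0]<20)&(hsv[...,1]>120)
for n,m,zs in(("red",red,(.204,.208,.214)),("green",gr,(.214,)),("orange",og,(.214,))):
    ys,xs=np.nonzero(m)
    for z in zs:
        w=np.array([onz((x,y),c,z) for x,y in zip(xs,ys)])[:,:2]
        mu=w.mean(0);d=np.linalg.svd(w-mu)[2][0]; v=mu-p[:2]
        if d@v<0:d=-d
        print(n,len(xs),z,"mean angle",np.arctan2(v[1],v[0])-p[2],np.hypot(*v),"dir",np.arctan2(d[1],d[0])-p[2])
E
```

```text
red 746 0.204 mean angle 0.5968635741649709 0.06203498618793778 dir 0.6715984880257363
red 746 0.208 mean angle 0.6255946459782729 0.0632821990910658 dir 0.6715984880257364
red 746 0.214 mean angle 0.6665760041070891 0.06524620393699147 dir 0.6715984880257363
green 432 0.214 mean angle 0.6517148737280044 0.031261782721792315 dir 0.7010996657645845
orange 469 0.214 mean angle -0.6488239580479669 0.030936055232139992 dir -0.7048199036963613
```

>>> jog_arm(
  motion=[
    {"gripper": 15,"tx": -0.2,"ty": 0,"tz": 2,"ax": 0,"ay": -0.018,"az": 0},
    {"gripper": 15,"tx": -0.2,"ty": 0,"tz": 2,"ax": 0,"ay": -0.018,"az": 0},
    {"gripper": 15,"tx": 0,"ty": 0,"tz": 0,"ax": 0,"ay": 0,"az": 0},
    {"gripper": 15,"tx": 0,"ty": 0,"tz": 0,"ax": 0,"ay": 0,"az": 0},
    {"gripper": 50,"tx": 0,"ty": 0,"tz": 0,"ax": 0,"ay": 0,"az": 0},
    {"gripper": 50,"tx": 0,"ty": 0,"tz": 0,"ax": 0,"ay": 0,"az": 0},
    {"gripper": 50,"tx": 0,"ty": 0,"tz": 0,"ax": 0,"ay": 0,"az": 0},
    {"gripper": 50,"tx": 0,"ty": -20,"tz": 0,"ax": 0,"ay": 0,"az": 0},
    {"gripper": 50,"tx": 0,"ty": -30,"tz": 0,"ax": 0,"ay": 0,"az": 0},
    {"gripper": 50,"tx": 0,"ty": -30,"tz": 0,"ax": 0,"ay": 0,"az": 0},
    {"gripper": 50,"tx": 0,"ty": -30,"tz": 0,"ax": 0,"ay": 0,"az": 0},
    {"gripper": 50,"tx": 0,"ty": 0,"tz": 0,"ax": 0,"ay": 0,"az": 0},
  ],
)

```text
clock: 15.0
tcp_pos: [0.6171, 0.2298, 0.3575]
orientation: [-1.478, -0.612, 0.603]
contact_force: [0.4, 0.5, 0.5]
grip_width: 0.05
```

```bash
python3 st.py 12 wrist side; cat > ang.py <<'E'
from h import *
import sys
def ang(f,cam,box,c=None):
    c=c or vision.get_calibration(cam)
    im=cv2.imread(f);hsv=cv2.cvtColor(im,cv2.COLOR_BGR2HSV)
    roi=np.zeros(im.shape[:2],bool);x0,x1,y0,y1=box;roi[y0:y1,x0:x1]=1
    M={"red":roi&((hsv[...,0]<6)|(hsv[...,0]>174))&(hsv[...,1]>150)&(hsv[...,2]>60),"green":roi&(hsv[...,0]>55)&(hsv[...,0]<95)&(hsv[...,1]>70),"orange":roi&(hsv[...,0]>7)&(hsv[...,0]<20)&(hsv[...,1]>120)}
    for n in M:
        ys,xs=np.nonzero(M[n])
        if len(xs)<5: print(n,len(xs));continue
        for z in ((.205,.208) if n=="red" else (.214,)):
            w=np.array([onz((x,y),c,z) for x,y in zip(xs,ys)])[:,:2]
            mu=w.mean(0);d=np.linalg.svd(w-mu)[2][0]; v=mu-p[:2]
            if d@v<0:d=-d
            print(n,len(xs),z,"mean",round(np.arctan2(v[1],v[0])-p[2],3),"r",round(np.hypot(*v),4),"dir",round(np.arctan2(d[1],d[0])-p[2],3))
if __name__=="__main__": ang(sys.argv[1],sys.argv[2],[int(a) for a in sys.argv[3:7]])
E

```

```text
15.0 [ 0.19  0.54 -0.99  1.41  0.45  1.42 -0.01] 0.05004848417542939 [0.4 0.5 0.5] [0.02 0.01 0.02]
0.11793171616947845 0.7211872533398834 0.35753691033502405
```

View pics/wrist12.png

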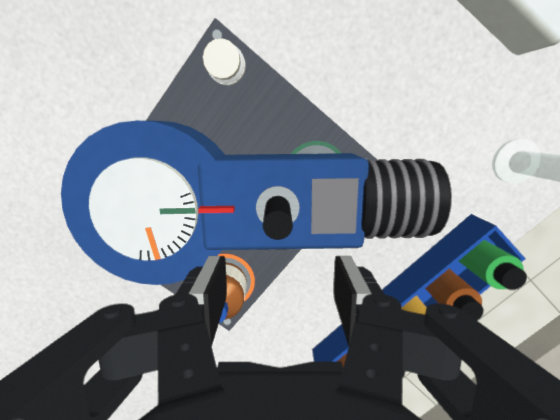

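View pics/side12.png

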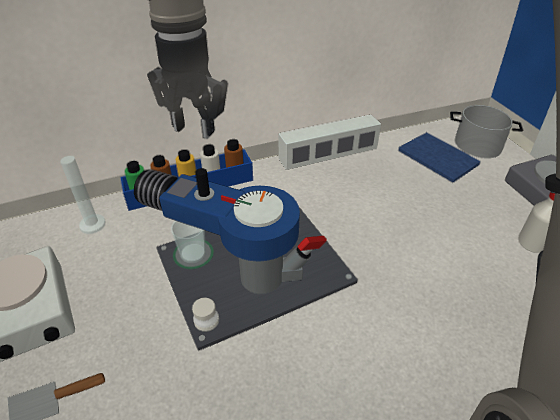

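```bash
python3 ang.py pics/wrist12.png wrist 80 240 150 275; echo; python3 ang.py pics/side12.png side 215 285 185 230; python3 - <<'E'
from h import *
print(np.round(cur(),3))
G=np.load("grasp_loose.npy");print(np.round(G,3))
P=G.copy();P[:3,3]-=.15*G[:3,1];print(P[:3,3],delta(P))
E
```

```text
red 242 0.205 mean 0.667 r 0.0613 dir 0.691
red 242 0.208 mean 0.68 r 0.0619 dir 0.691
green 156 0.214 mean 0.684 r 0.0296 dir 0.71
orange 258 0.214 mean -0.162 r 0.0451 dir 0.466

red 72 0.205 mean 0.619 r 0.0671 dir 0.62
red 72 0.208 mean 0.663 r 0.065 dir 0.62
green 26 0.214 mean 0.655 r 0.0312 dir 0.682
orange 30 0.214 mean -0.663 r 0.031 dir -0.691
[[ 0.712 -0.002 -0.702  0.616]
 [ 0.702  0.005  0.712  0.228]
 [ 0.002 -1.     0.004  0.353]
 [ 0.     0.     0.     1.   ]]
[[ 0.945  0.142 -0.295  0.511]
 [ 0.171  0.553  0.815  0.037]
 [ 0.279 -0.821  0.498  0.113]
 [ 0.     0.     0.     1.   ]]
[ 0.48940564 -0.04595425  0.23662018] (array([-283. ,  115.6, -107.1]), array([ 0.436,  0.502, -0.427]))
```

>>> jog_arm(
  motion=[
    {"gripper": 45,"tx": -28,"ty": 0,"tz": -11,"ax": 0,"ay": 0,"az": 0},
    {"gripper": 45,"tx": -28,"ty": 0,"tz": -11,"ax": 0,"ay": 0,"az": 0},
    {"gripper": 45,"tx": -28,"ty": 0,"tz": -11,"ax": 0,"ay": 0,"az": 0},
    {"gripper": 45,"tx": -28,"ty": 0,"tz": -11,"ax": 0,"ay": 0,"az": 0},
    {"gripper": 45,"tx": -28,"ty": 0,"tz": -11,"ax": 0,"ay": 0,"az": 0},
    {"gripper": 45,"tx": -28,"ty": 0,"tz": -11,"ax": 0,"ay": 0,"az": 0},
    {"gripper": 45,"tx": -28,"ty": 0,"tz": -11,"ax": 0,"ay": 0,"az": 0},
    {"gripper": 45,"tx": -28,"ty": 0,"tz": -10,"ax": 0,"ay": 0,"az": 0},
    {"gripper": 45,"tx": -28,"ty": 0,"tz": -10,"ax": 0,"ay": 0,"az": 0},
    {"gripper": 45,"tx": -28,"ty": 0,"tz": -10,"ax": 0,"ay": 0,"az": 0},
    {"gripper": 45,"tx": 0,"ty": 0,"tz": 0,"ax": 0,"ay": 0,"az": 0},
  ],
)

```text
clock: 16.2
tcp_pos: [0.4896, -0.0494, 0.3502]
orientation: [-1.481, -0.598, 0.606]
contact_force: [0.3, 0.5, -0.1]
grip_width: 0.0448
```

>>> jog_arm(
  motion=[
    {"gripper": 45,"tx": 0,"ty": 0,"tz": 0,"ax": 0.062,"ay": 0.072,"az": -0.061},
    {"gripper": 45,"tx": 0,"ty": 0,"tz": 0,"ax": 0.062,"ay": 0.072,"az": -0.061},
    {"gripper": 45,"tx": 0,"ty": 0,"tz": 0,"ax": 0.062,"ay": 0.072,"az": -0.061},
    {"gripper": 45,"tx": 0,"ty": 0,"tz": 0,"ax": 0.062,"ay": 0.072,"az": -0.061},
    {"gripper": 45,"tx": 0,"ty": 0,"tz": 0,"ax": 0.062,"ay": 0.072,"az": -0.061},
    {"gripper": 45,"tx": 0,"ty": 0,"tz": 0,"ax": 0.062,"ay": 0.072,"az": -0.061},
    {"gripper": 45,"tx": 0,"ty": 0,"tz": 0,"ax": 0.062,"ay": 0.072,"az": -0.061},
    {"gripper": 45,"tx": 0,"ty": 0,"tz": 0,"ax": 0,"ay": 0,"az": 0},
    {"gripper": 45,"tx": 0,"ty": 0,"tz": 0,"ax": 0,"ay": 0,"az": 0},
    {"gripper": 45,"tx": 0,"ty": 0,"tz": 0,"ax": 0,"ay": 0,"az": 0},
  ],
)

```text
clock: 17.2
tcp_pos: [0.4918, -0.0433, 0.3523]
orientation: [-0.993, -0.348, 0.02]
contact_force: [-0.2, -0.2, -0.8]
grip_width: 0.045
```

```bash
python3 st.py 13; python3 - <<'E'
from h import *
G=np.load("grasp_loose.npy")
P=G.copy();P[:3,3]-=.10*G[:3,1];print(delta(P),cur()[:3,3])
E
```

```text
17.2 [ 1.24  0.29 -1.08  1.86 -0.39  1.13  0.61] 0.04501087282846077 [-0.2 -0.2 -0.8] [-0.56  0.22 -0.03]
0.19228925908571176 -1.900882483114587 0.3523106786268217
(array([-34.9, 143.4, -58.6]), array([ 0.003,  0.002, -0.001])) [ 0.4918316  -0.04329478  0.35231068]
```

>>> jog_arm(
  motion=[
    {"gripper": 45,"tx": -12,"ty": 0,"tz": -20,"ax": 0,"ay": 0,"az": 0},
    {"gripper": 45,"tx": -12,"ty": 0,"tz": -20,"ax": 0,"ay": 0,"az": 0},
    {"gripper": 45,"tx": -11,"ty": 0,"tz": -18,"ax": 0,"ay": 0,"az": 0},
    {"gripper": 45,"tx": 0,"ty": 30,"tz": 0,"ax": 0,"ay": 0,"az": 0},
    {"gripper": 45,"tx": 0,"ty": 30,"tz": 0,"ax": 0,"ay": 0,"az": 0},
    {"gripper": 45,"tx": 0,"ty": 30,"tz": 0,"ax": 0,"ay": 0,"az": 0},
    {"gripper": 45,"tx": 0,"ty": 30,"tz": 0,"ax": 0,"ay": 0,"az": 0},
    {"gripper": 45,"tx": 0,"ty": 23,"tz": 0,"ax": 0,"ay": 0,"az": 0},
    {"gripper": 45,"tx": 0,"ty": 0,"tz": 0,"ax": 0,"ay": 0,"az": 0},
    {"gripper": 45,"tx": 0,"ty": 0,"tz": 0,"ax": 0,"ay": 0,"az": 0},
  ],
)

```text
clock: 18.2
tcp_pos: [0.496, -0.0194, 0.196]
orientation: [-0.992, -0.346, 0.017]
contact_force: [-0.0, 0.6, -0.4]
grip_width: 0.045
```

```bash
python3 st.py 14 wrist; python3 - <<'E'
from h import *
G=np.load("grasp_loose.npy")
print(delta(G))
E
```

```text
18.2 [ 1.07  0.5  -0.99  2.04 -0.27  0.77  0.61] 0.044976475065977684 [-0.   0.6 -0.4] [-0.61  0.18 -0.04]
0.168128598151239 -1.9095613376930278 0.1959546759709663
(array([-1.000e-01,  1.016e+02,  1.200e+00]), array([ 0.003, -0.002,  0.001]))
```

View pics/wrist14.png

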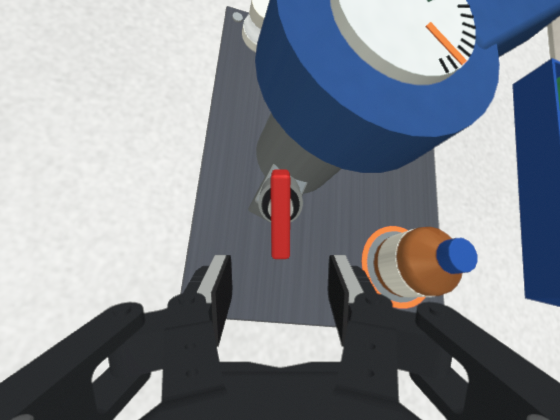

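>>> jog_arm(
  motion=[
    {"gripper": 45,"tx": 0,"ty": 10,"tz": 0.5,"ax": 0,"ay": 0,"az": 0},
    {"gripper": 45,"tx": 0,"ty": 20,"tz": 0,"ax": 0,"ay": 0,"az": 0},
    {"gripper": 45,"tx": 0,"ty": 20,"tz": 0,"ax": 0,"ay": 0,"az": 0},
    {"gripper": 45,"tx": 0,"ty": 20,"tz": 0,"ax": 0,"ay": 0,"az": 0},
    {"gripper": 45,"tx": 0,"ty": 15,"tz": 0,"ax": 0,"ay": 0,"az": 0},
    {"gripper": 45,"tx": 0,"ty": 11,"tz": 0,"ax": 0,"ay": 0,"az": 0},
    {"gripper": 45,"tx": 0,"ty": 5,"tz": 0,"ax": 0,"ay": 0,"az": 0},
    {"gripper": 45,"tx": 0,"ty": 0,"tz": 0,"ax": 0,"ay": 0,"az": 0},
    {"gripper": 5,"tx": 0,"ty": 0,"tz": 0,"ax": 0,"ay": 0,"az": 0},
    {"gripper": 5,"tx": 0,"ty": 0,"tz": 0,"ax": 0,"ay": 0,"az": 0},
    {"gripper": 5,"tx": 0,"ty": 0,"tz": 0,"ax": 0,"ay": 0,"az": 0},
    {"gripper": 5,"tx": 0,"ty": 0,"tz": 0,"ax": 0,"ay": 0,"az": 0},
  ],
  newtons=70,
)

```text
clock: 19.45
tcp_pos: [0.5107, 0.0364, 0.1137]
orientation: [-0.993, -0.346, 0.016]
contact_force: [-2.4, -2.6, 6.5]
grip_width: 0.0124
```

```bash
python3 st.py 15 wrist; python3 - <<'E'
from h import *
G=np.load("grasp_loose.npy")
print(delta(G))
E
```

```text
19.45 [ 0.88  0.63 -0.91  2.1  -0.22  0.53  0.54] 0.012362430228424346 [-2.4 -2.6  6.5] [-0.42  0.35  0.22]
0.1104495796431003 -1.9022177084746261 0.1137275368190195
(array([0. , 0.6, 0.4]), array([ 0.003, -0.001,  0.001]))
```

View pics/wrist15.png

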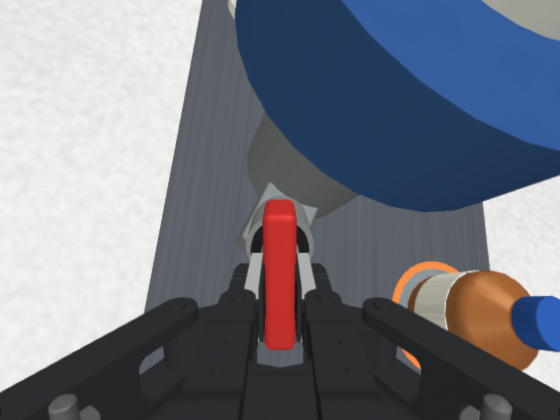

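Re-gripped. Tighten: +0.9 first, then the rest while watching the moment.

>>> jog_arm(
  motion=[
    {"gripper": 5,"tx": 0,"ty": 0,"tz": 0,"ax": 0,"ay": 0.06,"az": 0},
    {"gripper": 5,"tx": 0,"ty": 0,"tz": 0,"ax": 0,"ay": 0.08,"az": 0},
    {"gripper": 5,"tx": 0,"ty": 0,"tz": 0,"ax": 0,"ay": 0.08,"az": 0},
    {"gripper": 5,"tx": 0,"ty": 0,"tz": 0,"ax": 0,"ay": 0.08,"az": 0},
    {"gripper": 5,"tx": 0,"ty": 0,"tz": 0,"ax": 0,"ay": 0.08,"az": 0},
    {"gripper": 5,"tx": 0,"ty": 0,"tz": 0,"ax": 0,"ay": 0.08,"az": 0},
    {"gripper": 5,"tx": 0,"ty": 0,"tz": 0,"ax": 0,"ay": 0.08,"az": 0},
    {"gripper": 5,"tx": 0,"ty": 0,"tz": 0,"ax": 0,"ay": 0.08,"az": 0},
    {"gripper": 5,"tx": 0,"ty": 0,"tz": 0,"ax": 0,"ay": 0.08,"az": 0},
    {"gripper": 5,"tx": 0,"ty": 0,"tz": 0,"ax": 0,"ay": 0.08,"az": 0},
    {"gripper": 5,"tx": 0,"ty": 0,"tz": 0,"ax": 0,"ay": 0.08,"az": 0},
    {"gripper": 5,"tx": 0,"ty": 0,"tz": 0,"ax": 0,"ay": 0.04,"az": 0},
  ],
)

```text
clock: 20.7
tcp_pos: [0.5099, 0.0365, 0.1137]
orientation: [-0.906, 0.482, -0.42]
contact_force: [-4.2, -4.1, 8.0]
grip_width: 0.0125
```

```bash
python3 st.py 16 wrist; python3 - <<'E'
from h import *
print(delta(knobtool(.1,.004)))
E
```

```text
20.7 [ 0.72  0.54 -0.69  2.11 -0.5   0.57 -0.1 ] 0.01249551227921382 [-4.2 -4.1  8. ] [-0.32  0.76  0.56]
0.11048398874638371 -1.9091187583076203 0.1136813819602525
(array([-0.9,  6.3, -0.9]), array([0.005, 0.106, 0.003]))
```

View pics/wrist16.png

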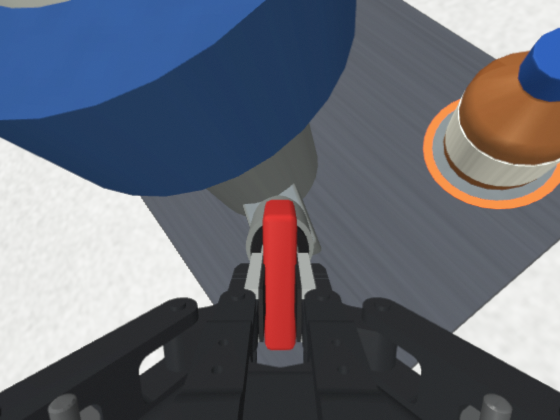

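>>> jog_arm(
  motion=[
    {"gripper": 5,"tx": 0,"ty": 0,"tz": 0,"ax": 0,"ay": 0.05,"az": 0},
    {"gripper": 5,"tx": 0,"ty": 0,"tz": 0,"ax": 0,"ay": 0.05,"az": 0},
    {"gripper": 5,"tx": 0,"ty": 0,"tz": 0,"ax": 0,"ay": 0.03,"az": 0},
    {"gripper": 5,"tx": 0,"ty": 0,"tz": 0,"ax": 0,"ay": 0,"az": 0},
    {"gripper": 5,"tx": 0,"ty": 0,"tz": 0,"ax": 0,"ay": 0,"az": 0},
  ],
)

```text
clock: 21.25
tcp_pos: [0.5098, 0.0366, 0.1137]
orientation: [-0.882, 0.599, -0.48]
contact_force: [-4.6, -4.4, 8.2]
grip_width: 0.0123
```

```bash
python3 st.py 17; python3 - <<'E'
from h import *
print(delta(knobtool(.1,.004)))
E
```

```text
21.25 [ 0.69  0.53 -0.66  2.11 -0.54  0.57 -0.2 ] 0.012348794371874975 [-4.6 -4.4  8.2] [-0.25  0.82  0.43]
0.11044420645942984 -1.909877569406519 0.11372341303557915
(array([-0.7,  6.3, -1. ]), array([ 0.005, -0.02 ,  0.003]))
```

>>> jog_arm(
  motion=[
    {"gripper": 5,"tx": 0,"ty": 0,"tz": 0,"ax": 0,"ay": 0.03,"az": 0},
    {"gripper": 5,"tx": 0,"ty": 0,"tz": 0,"ax": 0,"ay": 0,"az": 0},
    {"gripper": 5,"tx": 0,"ty": 0,"tz": 0,"ax": 0,"ay": 0,"az": 0},
    {"gripper": 45,"tx": 0,"ty": 0,"tz": 0,"ax": 0,"ay": 0,"az": 0},
    {"gripper": 45,"tx": 0,"ty": 0,"tz": 0,"ax": 0,"ay": 0,"az": 0},
    {"gripper": 45,"tx": 0,"ty": 0,"tz": 0,"ax": 0,"ay": 0,"az": 0},
    {"gripper": 45,"tx": 0,"ty": -10,"tz": 0,"ax": 0,"ay": 0,"az": 0},
    {"gripper": 45,"tx": 0,"ty": -20,"tz": 0,"ax": 0,"ay": 0,"az": 0},
    {"gripper": 45,"tx": 0,"ty": -30,"tz": 0,"ax": 0,"ay": 0,"az": 0},
    {"gripper": 45,"tx": 0,"ty": -30,"tz": 0,"ax": 0,"ay": 0,"az": 0},
    {"gripper": 45,"tx": 0,"ty": -30,"tz": 0,"ax": 0,"ay": 0,"az": 0},
    {"gripper": 45,"tx": 0,"ty": 0,"tz": 0,"ax": 0,"ay": 0,"az": 0},
  ],
)

```text
clock: 22.45
tcp_pos: [0.4949, -0.0324, 0.2148]
orientation: [-0.877, 0.622, -0.501]
contact_force: [0.9, 0.2, -0.7]
grip_width: 0.045
```

```bash
python3 st.py 18 wrist side;  python3 ang.py pics/side18.png side 215 285 185 230; python3 - <<'E'
import cv2,numpy as np
a=cv2.imread("pics/side18.png");b=cv2.imread("pics/side0.png")
f=lambda im:cv2.resize(im[160:355,140:370],None,fx=1.7,fy=1.7,interpolation=cv2.INTER_CUBIC)
cv2.imwrite("pics/cmp18.png",np.hstack([f(b),f(a)]))
E
```

```text
22.45 [ 0.83  0.35 -0.63  2.03 -0.53  0.87 -0.22] 0.04496645720386321 [ 0.9  0.2 -0.7] [-0.59  0.1  -0.06]
0.18095548133610984 -1.8985954372987135 0.21481209248179328
red 72 0.205 mean 0.619 r 0.0671 dir 0.62
red 72 0.208 mean 0.663 r 0.065 dir 0.62
green 26 0.214 mean 0.655 r 0.0312 dir 0.682
orange 30 0.214 mean -0.663 r 0.031 dir -0.691
```

View pics/wrist18.png

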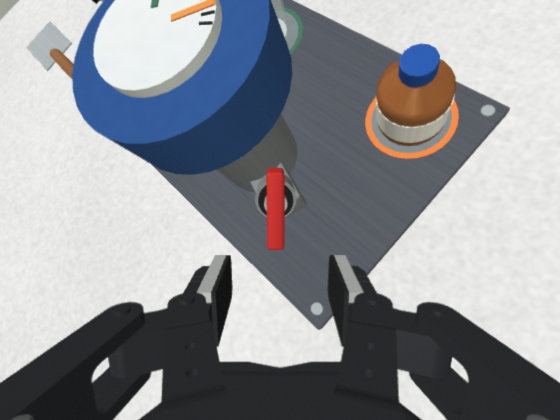

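View pics/cmp18.png

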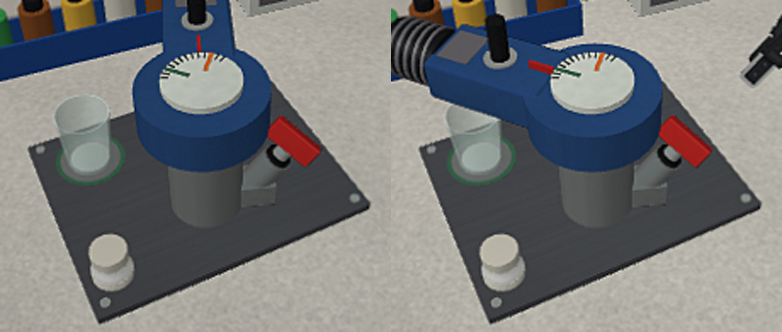

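```bash
python3 - <<'E'
from h import *
T=cur();print(np.round(T[:3,:3].T@np.array([-.15,-.35,.12])*1000))
E
```

```text
[  78. -313. -236.]
```

>>> jog_arm(
  motion=[
    {"gripper": 45,"tx": 7,"ty": -26,"tz": -20,"ax": 0,"ay": 0,"az": 0},
    {"gripper": 45,"tx": 7,"ty": -26,"tz": -20,"ax": 0,"ay": 0,"az": 0},
    {"gripper": 45,"tx": 7,"ty": -26,"tz": -20,"ax": 0,"ay": 0,"az": 0},
    {"gripper": 45,"tx": 7,"ty": -26,"tz": -20,"ax": 0,"ay": 0,"az": 0},
    {"gripper": 45,"tx": 7,"ty": -26,"tz": -20,"ax": 0,"ay": 0,"az": 0},
    {"gripper": 45,"tx": 7,"ty": -26,"tz": -20,"ax": 0,"ay": 0,"az": 0},
    {"gripper": 45,"tx": 7,"ty": -26,"tz": -20,"ax": 0,"ay": 0,"az": 0},
    {"gripper": 45,"tx": 7,"ty": -26,"tz": -20,"ax": 0,"ay": 0,"az": 0},
    {"gripper": 45,"tx": 7,"ty": -26,"tz": -20,"ax": 0,"ay": 0,"az": 0},
    {"gripper": 45,"tx": 7,"ty": -26,"tz": -20,"ax": 0,"ay": 0,"az": 0},
    {"gripper": 45,"tx": 0,"ty": 0,"tz": 0,"ax": 0,"ay": 0,"az": 0},
    {"gripper": 45,"tx": 0,"ty": 0,"tz": 0,"ax": 0,"ay": 0,"az": 0},
  ],
)

```text
clock: 23.75
tcp_pos: [0.3701, -0.3255, 0.3067]
orientation: [-0.874, 0.626, -0.493]
contact_force: [-0.5, 0.0, 0.5]
grip_width: 0.0449
```

```bash
python3 st.py 19 top;  python3 ang.py pics/top19.png top 200 280 205 260;echo; python3 ang.py pics/top0.png top 200 280 203 260; python3 - <<'E'
import cv2,numpy as np
f=lambda im:cv2.resize(im[150:320,130:340],None,fx=1.85,fy=1.85,interpolation=cv2.INTER_CUBIC)
cv2.imwrite("pics/cmp19.png",np.hstack([f(cv2.imread("pics/top0.png")),f(cv2.imread("pics/top19.png"))]))
E
```

```text
23.75 [ 1.22  0.37 -0.42  1.72 -0.36  1.42  0.11] 0.04494972060834014 [-0.5  0.   0.5] [-0.56  0.22  0.04]
0.4978317168590724 -2.00763877203442 0.30669861005689203
red 27 0.205 mean 0.684 r 0.0636 dir 0.68
red 27 0.208 mean 0.686 r 0.0629 dir 0.68
green 26 0.214 mean 0.687 r 0.0308 dir 0.695
orange 75 0.214 mean -0.867 r 0.0667 dir -1.031

red 26 0.205 mean -0.367 r 0.065 dir -0.39
red 26 0.208 mean -0.372 r 0.0644 dir -0.39
green 114 0.214 mean 0.631 r 0.0729 dir 0.402
orange 58 0.214 mean -0.9 r 0.0611 dir -1.099
```

View pics/cmp19.png

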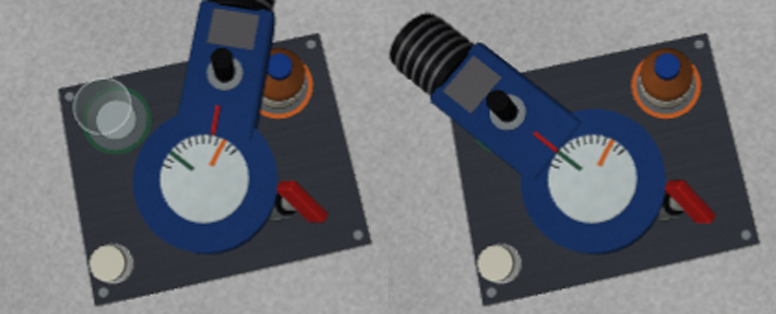

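```bash
python3 - <<'E'
from bench import ticket
print(ticket.hand_in())
E
```

```text
the job is handed in; nothing more can be done
None
```

The stirrer is set on green, where the open beaker stands (left station), and the job is handed in. I got no verdict back. I turned the knob from about 0.1 to 1.1 rad, swung the head by its handle from about −0.38 rad, and turned the knob back. The arm then moved clear, and I handed in at about 24 s.

**What the last checks showed**
- **Head:** the top camera puts the pointer at about 0.685 rad, and the green mark measured the same way reads 0.687. The tolerance is ±0.07 rad around 0.698.
- **Knob:** the wrist angle put it near 0.05–0.1 rad when I let go. In the side and top pictures it looks the same as it did at the start, when it was tight. I did not feel it reach its stop.
- **Objects:** the bottle and jar look unmoved in the last top picture. The head hides the beaker there, but it stood in its place in the side picture taken just before the arm moved clear.

**What disagreed**
- The side camera read the pointer lower, 0.62 to 0.66 rad depending on the pointer height assumed. It also read the green mark low, at 0.655, so I trusted the top and wrist views.
- The moment reading stayed about 0.6 N m while the arm was free with almost no force. I took it as a sensor offset, not contact.

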